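# Dock the soil loggers, pull off their tight covers, connect and power up

## Robot

A 6-joint arm with a two-finger parallel gripper is mounted at the origin on the work surface. World frame = base frame: x ahead of the robot, y to its left, z up, the work surface at z = 0. Lengths are in m, angles in rad, forces in N, time in s.
With the tool pointing down it reaches from about 0.425 to 0.95 m from the base axis. Payload 3.5 kg.
Tool frame: the origin (TCP) lies at the very end of the fingers, on their centre line; the grasp point (between the pads) lies 19 mm behind it; z points along the fingers, y is the line along which they close (so a half turn about z gives the same grasp; the last joint's range is limited). The gripper opens to 85 mm and grips with 20 to 120 N. Pads are 22 mm wide; open, the fingers measure 114 mm over their backs; the gripper's body (76 mm by 85 mm) begins 54 mm behind the grasp point. The pads swing forward as they close: fully open they stand 13 mm farther back than shut.
Start: joints at [1.131, 0.286, 1.577, -0, 1.279, -0.15], TCP at [0.193, 0.647, 0.231] pointing down, gripper open.
Joint ranges: [-2.77, 2.77], [-0.9, 2.22], [0.21, 2.48], [-1.53, 4.67], [0.24, 2.81], [-2.84, 2.84]. Speed limits (rad/s): [2.79, 2.79, 3.14, 3.14, 3.14, 3.14].

## Interface

Orientations are given as a unit quaternion [x, y, z, w].
In Python, from plant import ctrl gives the robot as it stands.
- The arm moves only by the tool carry_out, never from a script. Its argument "deltas" is one flat list of numbers, 6 for each row, row after row: the shift along the tool's x, y, z in m, then the turn, a rotation vector about the tool's x, y, z in rad. A call has 1 to 5 rows; each row is the pose to reach, as a shift and turn from the pose commanded when the call began, along the tool's axes at that moment; what a row does not reach only later rows make up. A row lasts 1/8 s, in which the tool goes at most 62.5 mm and 10.7 degrees, less where a joint would pass 70% of its speed; a pose out of reach is approached as far as the arm can. A call with a gripper value outside its range is refused whole. "grip" is the opening in per cent of the stroke, from 0 (shut) to 100 (fully open), set as the call begins (left out, the last holds). The fingers move at their own pace and stop on an object; "grip_force" is the grip in N (left out, the last holds). Time passes only in rows, so rows that repeat a pose let the fingers close. It gives the time, the measured TCP pose, the force, the opening and the grip force at its end, in the units of the state.
- ctrl.get_state(): the state, without advancing time (a new reading comes with each control period).
- ctrl.read_camera(name): name is "scene" or "top"; returns (picture, depth): 480x640x3 uint8, red, green, blue; 480x640 float32, m along the optical axis (not along the pixel's ray), 0 where there is no reading.
- ctrl.camera_model(name): a dict with "intrinsics" (3x3 intrinsics, pixels), "extrinsics" (4x4, takes a point from world to camera coordinates). Camera axes: x right, y down, z forward; pixel columns grow to the right and rows downward; lengths in m; the calibration is good to about 2 mm. A picture is of the moment at which its call begins. camera_model takes no time and is no camera call.
- ctrl.sign_off(): hands the job in; it is judged then, once.
Trained networks look in the newest picture that a camera, given by its name, has taken for a name from the list of things; names that differ only in an ending like _2 or _b are one class to them, and where a whole thing is asked for, a point or a joint stands for the part that bears it (a point fixed in the world has none). Each returns a list of dicts, best first, with "score" (0 to 1); they miss things now and then, are a little off and sometimes report something else, mostly with a low value. They report only what shows in the picture. A call takes as long as a camera call. They do not tell look-alikes from the thing itself.
- ctrl.find_in(camera, query): "uv" ([column, row] in pixels, amid what is visible of it).
The state is a dict: "time": time; "qpos": joint angles; "dq": joint speeds; "joint_efforts": joint torques, N m; "eef_pos": TCP position; "tcp_rot": TCP orientation; "contact_force": force on the tool from outside, world axes, zero at the start; "wrist_torque": the same for the moment, N m; "opening": opening from 0.0 (shut) to 1.0 (fully open); "finger_force": force on a finger pad.
Only numpy, scipy, OpenCV 4.12 (cv2) and the standard library are available. Lean on these libraries where they do the work, as an engineer would, in place of code of your own. Each camera call takes 0.05 s, during which the arm holds its last target. There are 200 camera calls.

## Task

For every soil logger on the table, slide it, with its cover if it wears one, fully home into a free bay of the dock so that the lips hold its foot down, then pull the tight cover straight off, leaving the logger upright and home in the bay, and stand the cover upside down (closed top up) in the return tray. When all three loggers are docked and all covers are in the tray, press the dock's pedal right down to its stop with the gripper for a moment and let it spring back; then pick up the stylus and push the middle rocker of the switch box fully over to on with its rod, leaving the other four rockers off and never touching the switch box with the fingers; finally lay the stylus back on the mat and leave everything else on the table as it was.

Things in the scene. Friction and masses are not known exactly. Their poses are not given: they have to be found in the camera images.
- logger1_mid (a point): Soil logger 1, loose, 120 g: upright round grey post 44 mm across on a white foot disc 80 mm across, 6 mm thick; 97 mm high in all. Point on its axis, half-way up (48.5 mm above its underside); z up along the post. Starts standing on the table inside cover 1, only the foot showing; bare if cover 1 is absent.
- cover1_mid (a point): Cover 1 (may be absent): stiff green cup, upside down over logger 1's post, 60 mm across, straight-sided, 80 mm high, wall 4, top 5 mm thick, 90 g. Point on the axis half-way up; z to the closed top, which rests on the post: rim 22, top 102 mm above the logger's underside. Sprung pads inside grip the post (3 to 6 N to pull off): a lifted cover brings the logger along.
- logger2_mid (a point): Soil logger 2, loose, 120 g: upright round grey post 44 mm across on a white foot disc 80 mm across, 6 mm thick; 97 mm high in all. Point on its axis, half-way up (48.5 mm above its underside); z up along the post. Starts standing on the table inside cover 2, only the foot showing; bare if cover 2 is absent.
- cover2_mid (a point): Cover 2 (may be absent): stiff green cup, upside down over logger 2's post, 60 mm across, straight-sided, 80 mm high, wall 4, top 5 mm thick, 90 g. Point on the axis half-way up; z to the closed top, which rests on the post: rim 22, top 102 mm above the logger's underside. Sprung pads inside grip the post (3 to 6 N to pull off): a lifted cover brings the logger along.
- logger3_mid (a point): Soil logger 3, loose, 120 g: upright round grey post 44 mm across on a white foot disc 80 mm across, 6 mm thick; 97 mm high in all. Point on its axis, half-way up (48.5 mm above its underside); z up along the post. Starts standing on the table inside cover 3, only the foot showing; bare if cover 3 is absent.
- cover3_mid (a point): Cover 3 (may be absent): stiff green cup, upside down over logger 3's post, 60 mm across, straight-sided, 80 mm high, wall 4, top 5 mm thick, 90 g. Point on the axis half-way up; z to the closed top, which rests on the post: rim 22, top 102 mm above the logger's underside. Sprung pads inside grip the post (3 to 6 N to pull off): a lifted cover brings the logger along.
- dock: Fixed dock, 338 mm wide, three side-by-side bays on the table, open to the front (-x). Origin at table height at the middle bay's home point; x into the bays, y left. Each bay: channel 94 mm wide, x -50 to +42 mm, up to a stop (grey housing, 60 mm high, to x +102). Hold-down lips over it, underside 11, top 15 mm above the table, leave a slot 54 mm wide for the post, open to the front.
- bay1 (a point): Home point of the left (+y) bay, at table height: a logger fully home against the stop has its axis here or 2 mm farther in. x into the bay. The table is the bay's floor; the foot disc slides in under the lips while the cover passes above them. Any logger may use any bay.
- bay2 (a point): Home point of the middle bay, at table height: a logger fully home against the stop has its axis here or 2 mm farther in. x into the bay. The table is the bay's floor; the foot disc slides in under the lips while the cover passes above them. Any logger may use any bay.
- bay3 (a point): Home point of the right (-y) bay, at table height: a logger fully home against the stop has its axis here or 2 mm farther in. x into the bay. The table is the bay's floor; the foot disc slides in under the lips while the cover passes above them. Any logger may use any bay.
- tray: Fixed grey return tray, open on top, 120 mm (x) by 300 mm (y), walls 4 mm thick and 25 mm high, floor about 4 mm thick. Origin at the centre of its underside.
- mat: Fixed thin black mat on the table, 230 mm (x) by 130 mm (y), 3 mm thick. Origin at the centre of its underside.
- stylus_mid (a point): Stylus, loose, 60 g, lying on the mat: square wooden handle 100 mm long, 20 by 20 mm, with a steel rod 10 mm thick reaching 70 mm beyond one end. Point at the handle's centre; x along the stylus towards the rod, z up as it lies at the start.
- stylus_tip (a point): The free end of the stylus's rod, on its axis, 120 mm from the handle's centre.
- switchbox: Fixed grey switch box, x -40 to +50 mm, 200 mm wide (y), top 50 mm above the table, with five white rockers in a row along y, 36 mm apart, between steel guard plates (x -25 to +25, up to 98 mm above the table) that leave gaps 31 mm wide, open to the front (-x) and above. Origin at table height under the middle rocker's pivot; x points away from the front.
- rocker1 (a joint): Rocker 1 of 5 counted from the +y (left) end: paddle 18 mm wide, 10 thick, 42 long, standing up from a pivot 50 mm above the table. 0 = off, leaning 0.35 rad to the front (-x of the box); 0.7 = on, leaning 0.35 rad to the back; stays where it is left (friction 0.03 N m, about 1 N at 30 mm from the pivot).
- rocker2 (a joint): Rocker 2 of 5 counted from the +y (left) end: paddle 18 mm wide, 10 thick, 42 long, standing up from a pivot 50 mm above the table. 0 = off, leaning 0.35 rad to the front (-x of the box); 0.7 = on, leaning 0.35 rad to the back; stays where it is left (friction 0.03 N m, about 1 N at 30 mm from the pivot).
- rocker3 (a joint): Rocker 3 of 5 counted from the +y (left) end, the middle one: paddle 18 mm wide, 10 thick, 42 long, standing up from a pivot 50 mm above the table. 0 = off, leaning 0.35 rad to the front (-x of the box); 0.7 = on, leaning 0.35 rad to the back; stays where it is left (friction 0.03 N m, about 1 N at 30 mm from the pivot).
- rocker4 (a joint): Rocker 4 of 5 counted from the +y (left) end: paddle 18 mm wide, 10 thick, 42 long, standing up from a pivot 50 mm above the table. 0 = off, leaning 0.35 rad to the front (-x of the box); 0.7 = on, leaning 0.35 rad to the back; stays where it is left (friction 0.03 N m, about 1 N at 30 mm from the pivot).
- rocker5 (a joint): Rocker 5 of 5 counted from the +y (left) end: paddle 18 mm wide, 10 thick, 42 long, standing up from a pivot 50 mm above the table. 0 = off, leaning 0.35 rad to the front (-x of the box); 0.7 = on, leaning 0.35 rad to the back; stays where it is left (friction 0.03 N m, about 1 N at 30 mm from the pivot).
- pedal (a joint): Sprung steel pedal plate on the dock's left (+y) end: 92 mm long, 56 mm wide, 8 mm thick, on a grey base 14 mm high, hinged at its far end (dock frame x +62, y +205, z 26 mm), the near end up. 0 = up, sloping 0.28 rad; 0.28 = down at its stop, level; needs about 2 N at the pad to start and 8 N to hold at the stop; springs back when let go.
- pedal_pad (a point): Point to press, on the top of the pedal plate, 67 mm from its hinge towards the near end: about 48 mm above the table when up, 30 mm when down. It moves with the plate.
- tape: Roll of tape lying flat, 60 mm across, 22 mm high, a loose bystander to be left alone. Origin at the centre of its underside.
- jar: Amber jar, 70 mm across, 90 mm high, a loose bystander to be left alone. Origin at the centre of its underside.
Things that resemble listed ones, but are neither listed nor needed, are in the scene too. Leave any pink look-alike of the part that bears cover3_mid alone. Leave any yellow look-alike of the part that bears cover2_mid alone.

How it is judged:
On the way, in this order (a step that is already met when the one before it is completed fails the run):
1. every logger stands home in a bay, bare, and every cover stands in the tray ((horizontal distance between logger1_mid and bay1 below 0.012 m or horizontal distance between logger1_mid and bay2 below 0.012 m or horizontal distance between logger1_mid and bay3 below 0.012 m) and angle between each of logger1_mid, logger2_mid, logger3_mid's own z axis and vertical below 0.1 rad and height (world z) of each of logger1_mid, logger2_mid, logger3_mid below 0.058 m and (horizontal distance between logger2_mid and bay1 below 0.012 m or horizontal distance between logger2_mid and bay2 below 0.012 m or horizontal distance between logger2_mid and bay3 below 0.012 m) and (horizontal distance between logger3_mid and bay1 below 0.012 m or horizontal distance between logger3_mid and bay2 below 0.012 m or horizontal distance between logger3_mid and bay3 below 0.012 m) and x of cover1_mid in the frame of tray between -0.045 and 0.045 m and y of cover1_mid in the frame of tray between -0.135 and 0.135 m and height (world z) of each of cover1_mid, cover2_mid, cover3_mid below 0.055 m and angle between each of cover1_mid, cover2_mid, cover3_mid's own z axis and vertical below 0.15 rad and x of cover2_mid in the frame of tray between -0.045 and 0.045 m and y of cover2_mid in the frame of tray between -0.135 and 0.135 m and x of cover3_mid in the frame of tray between -0.045 and 0.045 m and y of cover3_mid in the frame of tray between -0.135 and 0.135 m), for 0.2 s.
2. the pedal is pressed down to its stop (value of joint pedal above 0.25 rad), for 0.2 s.
3. with the stylus's rod, the middle rocker is pushed over to on (value of joint rocker3 above 0.55 rad and distance between stylus_tip and switchbox below 0.11 m and y of stylus_tip in the frame of switchbox between -0.018 and 0.018 m and x of stylus_tip in the frame of switchbox above -0.04 m), for 0.1 s.
At the end, for the whole second after the job is handed in: Every logger upright within 12 mm of a bay's home point with its foot on the table; every cover closed top up inside the tray; middle rocker past 0.55 rad, the others below 0.25 rad; stylus lying with its handle's centre over the mat; pedal sprung back up (all of step 1 and value of joint rocker3 above 0.55 rad and value of joint each of rocker1, rocker2, rocker4, rocker5 below 0.25 rad and x of stylus_mid in the frame of mat between -0.115 and 0.115 m and y of stylus_mid in the frame of mat between -0.065 and 0.065 m and height (world z) of stylus_mid below 0.03 m and value of joint pedal below 0.08 rad); the robot touches nothing.
It fails at once if the fingers touch the switch box or its rockers (contact force between the fingers and switchbox above 0.5 N).
It fails at once if a rocker other than the middle one is switched on (value of joint any of rocker1, rocker2, rocker4, rocker5 above 0.45 rad).
It fails at once if the middle rocker is pushed over by anything but the stylus's rod (value of joint rocker3 above 0.55 rad and contact force between the arm and switchbox above 0.5 N).
It fails at once if a bystander is moved by more than 4 cm (distance of any of tape, jar from where it was at the start of the episode above 0.04 m).
Of cover1, cover2, cover3 only 2 to 3 are there at a start; the rules pass over those that are not, and their reading is None.
At some moment in a run one of stylus, cover1, cover2, cover3 may be knocked a few centimetres aside while the robot is not near it.
It also fails if it takes over 176 s, if anything falls off the work surface, if the arm or the gripper's body presses on something with over 40 N, if the wrist force passes 120 N, or if a joint passes its speed limit or range.

## Working session

There is one attempt and no reset: what is moved stays moved. The work goes in short steps, Python scripts to look and compute and a tool call to move; the robot and the scene stay as the last step left them, time stands still between calls to the robot, and variables do not carry over. Pictures are saved under pics/ and viewed, at most 15 in all, crops included, and the job is handed in when it is done.

Besides the shell and the picture viewer there is one more tool, called after ">>>" as name(argument=value, ...), one argument or row to a line, values as JSON. carry_out: Moves the arm, as the interface text tells. Its arguments: {"type":"object","properties":{"deltas":{"type":"array"},"grip":{"type":"number"},"grip_force":{"type":"number"}},"required":["deltas"]}

```bash
mkdir -p pics; ls
cat > h.py <<'E'
import numpy as np, cv2
from plant import ctrl
from scipy.spatial.transform import Rotation as R
def cam(n):
    m=ctrl.camera_model(n); K=np.array(m["intrinsics"]); T=np.array(m["extrinsics"]); return K,T
def world(n,d,pts=None):
    K,T=cam(n); Ti=np.linalg.inv(T)
    v,u=np.mgrid[0:480,0:640]
    P=np.stack([(u-K[0,2])/K[0,0]*d,(v-K[1,2])/K[1,1]*d,d],-1)
    return P@Ti[:3,:3].T+Ti[:3,3]
def shot(n,f):
    p,d=ctrl.read_camera(n); cv2.imwrite(f"pics/{f}.png",p[:,:,::-1]); np.savez(f"{f}.npz",p=p,d=d)
    return p,d,world(n,d)
E
python3 - <<'E'
from h import *
for n in("top","scene"):
    p,d,W=shot(n,n+"0")
    K,T=cam(n); print(n,np.linalg.inv(T)[:3,3].round(3))
    for q in ["logger1_mid","cover1_mid","dock","tray","mat","stylus_mid","stylus_tip","switchbox","rocker3","pedal","pedal_pad","tape","jar"]:
        r=ctrl.find_in(n,q)
        print(q,[(np.round(x["uv"]).astype(int).tolist(),round(x["score"],2),W[int(x["uv"][1]),int(x["uv"][0])].round(3).tolist()) for x in r[:6]])
s=ctrl.get_state(); print(s)
E
```

```text
pics
top [ 0.357 -0.016  1.775]
logger1_mid [([249, 300], 0.77, [0.397, 0.173, 0.021]), ([435, 298], 0.62, [0.414, -0.355, -0.005]), ([297, 185], 0.39, [0.719, 0.043, 0.06])]
cover1_mid [([234, 295], 0.58, [0.408, 0.204, 0.102]), ([297, 190], 0.52, [0.716, 0.041, 0.018]), ([423, 219], 0.23, [0.629, -0.307, 0.069])]
dock [([298, 184], 0.77, [0.725, 0.037, 0.057])]
tray [([342, 289], 0.65, [0.433, -0.088, -0.004]), ([427, 292], 0.63, [0.427, -0.327, 0.025]), ([436, 220], 0.31, [0.625, -0.345, 0.06])]
mat [([435, 296], 0.76, [0.419, -0.354, -0.0])]
stylus_mid [([426, 291], 0.69, [0.429, -0.322, 0.024]), ([298, 185], 0.24, [0.721, 0.037, 0.061])]
stylus_tip [([422, 288], 0.82, [0.438, -0.316, 0.01]), ([410, 216], 0.7, [0.639, -0.274, 0.053]), ([298, 188], 0.39, [0.717, 0.04, 0.042])]
switchbox [([435, 222], 0.85, [0.62, -0.342, 0.077])]
rocker3 [([463, 228], 0.56, [0.6, -0.413, 0.086]), ([247, 297], 0.55, [0.407, 0.171, 0.086]), ([452, 222], 0.49, [0.621, -0.391, 0.053]), ([421, 218], 0.39, [0.635, -0.308, 0.048])]
pedal [([241, 194], 0.56, [0.698, 0.198, 0.04]), ([195, 252], 0.54, [0.52
[... 1128 characters left out ...]

{'time': 1.4, 'qpos': array([ 1.13097506e+00,  2.86334064e-01,  1.57670003e+00,  7.53864016e-06,
        1.27857727e+00, -1.50004394e-01]), 'dq': array([-0.00183763, -0.00220866,  0.00082241, -0.00115293,  0.00201599,
       -0.00060234]), 'joint_efforts': array([ 1.70620679e-03, -4.05926442e+01, -2.92945290e+01, -5.94405310e-05,
        4.03254671e-04, -2.27341422e-05]), 'eef_pos': array([0.19286841, 0.64685037, 0.23130212]), 'tcp_rot': array([ 1.44402901e-01,  9.89518975e-01, -7.90078797e-06, -6.17241048e-06]), 'contact_force': array([-0.32889138, -0.0601503 , -0.12538197]), 'wrist_torque': array([-0.00908859,  0.00673933, -0.00096477]), 'finger_force': 0.0, 'opening': 0.9967622661796962}
```

View pics/top0.png

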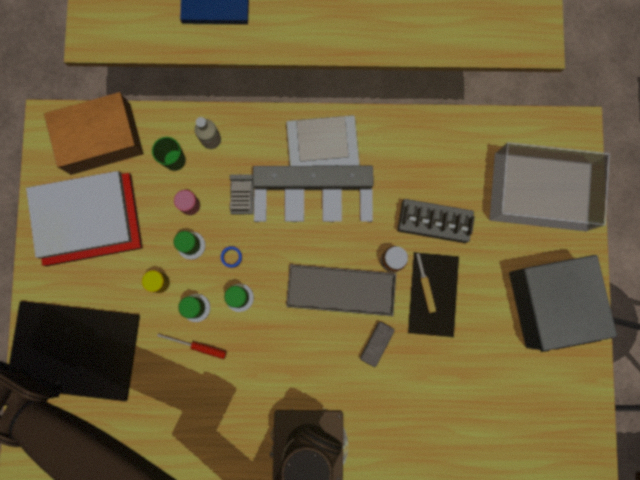

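View pics/scene0.png

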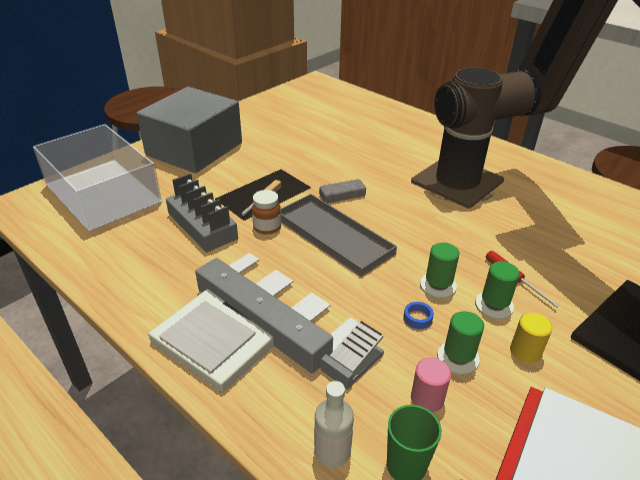

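```bash
cat >> h.py <<'E'
def rect(P):
    (c,s,a)=cv2.minAreaRect((P[:,:2]*1000).astype(np.float32)); return np.round(c,1),np.round(s,1),round(a,1)
def covers(n="top",f="t",save=True):
    p,d,W=shot(n,f); hsv=cv2.cvtColor(p,cv2.COLOR_RGB2HSV)
    g=((hsv[...,0]>45)&(hsv[...,0]<75)&(hsv[...,1]>140)&(d>0)).astype(np.uint8)
    k,L,st,_=cv2.connectedComponentsWithStats(g); out=[]
    for i in range(1,k):
        if st[i,4]<60: continue
        P=W[L==i]; zt=np.percentile(P[:,2],90); T=P[abs(P[:,2]-zt)<.012]
        c,r=cv2.minEnclosingCircle((T[:,:2]*1000).astype(np.float32))
        out.append((T.mean(0).round(4).tolist(),np.round(c,1).tolist(),round(r,1),round(zt,3),len(T)))
    return out
E
python3 - <<'E'
from h import *
for n in("top","scene"):
    print(n,*covers(n,n+"1"),sep="\n")
    z=np.load(n+"1.npz");p=z["p"];d=z["d"];W=world(n,d);x,y,h=W[...,0],W[...,1],W[...,2]
    print("table z",np.median(h[(x>.5)&(x<.6)&(abs(y)<.1)]))
    def m(a,lo,hi): return W[a&(h>lo)&(h<hi)&(d>0)]
    D=(x>.5)&(x<.85)&(y>-.2)&(y<.17)
    print("housing",rect(m(D,.052,.07)))
    for lo,hi in((-.2,-.10),(-.1,0),(0,.1),(.1,.2)):
        P=m((x>.58)&(x<.68)&(y>-.3)&(y<.3),.008,.022)
    Q=(x>.56)&(x<.70)&(y>-.17)&(y<.17)&(h>.007)&(h<.025)&(d>0)
    k,L,st,_=cv2.connectedComponentsWithStats(Q.astype(np.uint8))
    for i in range(1,k):
        if st[i,4]>40: print("lip",rect(W[L==i]))
    print("pedal",rect(m((x>.6)&(x<.8)&(y>.165)&(y<.25),.02,.06)))
    print("tray",rect(m((x>.33)&(x<.53)&(y>-.27)&(y<.1),.016,.032)))
    print("guards",rect(m((x>.5)&(x<.75)&(y>-.47)&(y<-.22),.088,.106)))
    print("box50",rect(m((x>.5)&(x<.75)&(y>-.5)&(y<-.2),.042,.056)))
    hsv=cv2.cvtColor(p,cv2.COLOR_RGB2HSV)
    S=(x>.3)&(x<.55)&(y>-.45)&(y<-.26)&(h>-.01)&(h<.04)
    mat=S&(p.max(2)<45); print("mat",rect(W[mat]))
    st_=S&(h>.0145)&(h<.032); print("handle",rect(W[st_&(hsv[...,1]>60)&(p.max(2)>90)]), W[st_].mean(0))
    c=cv2.resize(p[190:345,370:490] if n=="top" else p[165:265,150:330],None,fx=4 if n=="top" else 4,fy=4,interpolation=cv2.INTER_CUBIC)
    if n=="top": cv2.imwrite("pics/crop.png",c[:600,:,::-1])
E
```

```text
top
([0.8027, 0.3964, 0.1045], [797.9, 400.3], 40.6, np.float64(0.107), 146)
([0.5516, 0.3408, 0.0998], [550.4, 341.7], 30.0, np.float64(0.105), 336)
([0.4056, 0.199, 0.1003], [405.3, 198.8], 28.9, np.float64(0.105), 320)
([0.3754, 0.3208, 0.0998], [375.2, 320.4], 29.2, np.float64(0.104), 341)
table z -0.0020262416564313934
housing (array([638.5, -16.9]), array([274.2, 360.7]), 0.7)
lip (array([660.8, 150.1]), array([78. , 38.1]), 1.3)
lip (array([660.9,  47.6]), array([78.6, 54.6]), 1.0)
lip (array([662.1, -57. ]), array([75.4, 51.8]), 0.6)
lip (array([ 662.4, -154. ]), array([74.4, 29.7]), 0.5)
pedal (array([708.1, 200.2]), array([129.1,  70.7]), 0.2)
tray (array([443.5, -88.4]), array([303.9, 198.6]), 82.5)
guards (array([ 567.9, -330.7]), array([208.2, 164. ]), 81.8)
box50 (array([ 579.4, -326.3]), array([231.1, 192.5]), 80.9)
mat (array([ 422.4, -349.2]), array([124., 223.]), 85.4)
handle (array([ 420.9, -330.1]), array([100.3,  20. ]), 12.8) [ 0.43487885 -0.32524766  0.02042951]
scene
([0.4034, 0.2008, 0.1011], [403.6, 200.1], 27.2, np.float64(0.103), 297)
([0.3748, 0.3232, 0.1
[... 201 characters left out ...]
z -0.0010535649639927813
housing (array([713.3, -59.3]), array([451.6, 221.8]), 59.8)
lip (array([ 658. , -153.7]), array([63.5, 32.8]), 0.7)
lip (array([656.3, -57.8]), array([58.3, 66.5]), 89.3)
lip (array([653.7,  49.6]), array([64.2, 57.1]), 0.3)
lip (array([660.9, 142.2]), array([80.5, 30.1]), 6.5)
pedal (array([708.7, 198.4]), array([127.8,  71.1]), 2.1)
tray (array([436. , -87.4]), array([303.6, 199.3]), 87.2)
guards (array([ 566.7, -332.4]), array([210.1, 166.8]), 80.3)
box50 (array([ 626.9, -302.8]), array([138.6, 293.3]), 26.0)
mat (array([ 477.7, -325. ]), array([118. , 143.4]), 52.6)
handle (array([ 397.9, -334.4]), array([58.2, 22.3]), 12.0) [ 0.42044133 -0.327764    0.01991622]
```

View pics/crop.png

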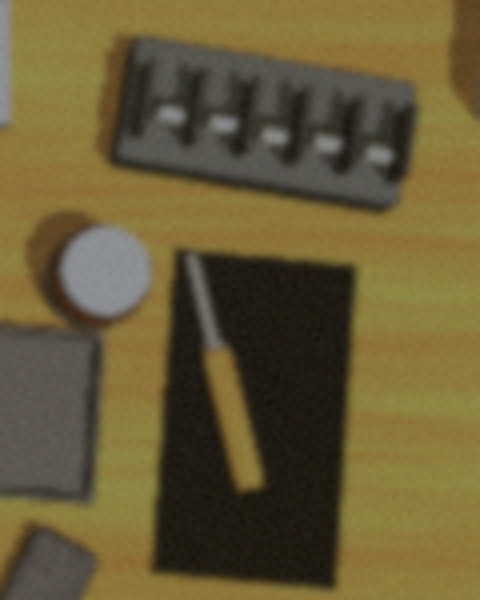

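```bash
cat >> h.py <<'E'
def plane(n,uv,z):
    K,T=cam(n); Ti=np.linalg.inv(T); uv=np.atleast_2d(uv).astype(float)
    r=np.c_[(uv[:,0]-K[0,2])/K[0,0],(uv[:,1]-K[1,2])/K[1,1],np.ones(len(uv))]@Ti[:3,:3].T
    return Ti[:3,3]+r*((z-Ti[2,3])/r[:,2])[:,None]
def comps(mask,n,z,amin=30,amax=1e5):
    k,L,st,_=cv2.connectedComponentsWithStats(mask.astype(np.uint8))
    for i in range(1,k):
        if amin<st[i,4]<amax:
            v,u=np.nonzero(L==i); P=plane(n,np.c_[u,v],z); print(st[i,4],rect(P),"mean",(P.mean(0)*1000).round(1)[:2])
E
python3 - <<'E'
from h import *
z=np.load("top1.npz");p=z["p"].astype(int);d=z["d"];v,u=np.mgrid[0:480,0:640]
hsv=cv2.cvtColor(z["p"],cv2.COLOR_RGB2HSV)
def box(a,b,c,e): return (u>=a)&(u<b)&(v>=c)&(v<e)
gray=(hsv[...,1]<50)
print("lips");comps(box(245,382,188,230)&(p.min(2)>125)&gray,"top",.015)
print("housing");comps(box(245,382,155,195)&gray&(p.max(2)<125),"top",.06,200)
print("pedal");comps(box(222,254,165,222)&gray,"top",.035,100)
print("tray");comps(box(280,402,255,325)&gray&(p.max(2)<130),"top",.025,1000)
print("switch");comps(box(390,480,190,250)&gray&(p.max(2)<135),"top",.05,300)
print("rockers");comps(box(395,478,200,242)&(p.min(2)>125)&gray,"top",.085,4)
print("handle");comps(box(408,460,262,325)&(hsv[...,1]>70)&(p.max(2)>90),"top",.023)
print("rod");comps(box(414,432,250,280)&(p.max(2)>70)&(hsv[...,1]<70),"top",.018,10)
print("mat");comps(box(395,470,240,345)&(p.max(2)<60),"top",.003,1000)
for q in "rocker1 rocker3 rocker5".split(): pass
s=ctrl.get_state();print(R.from_quat(s["tcp_rot"]).as_matrix().round(3))
E
```

```text
lips
328 (array([668.6, 146.2]), array([87.2, 28.7]), 1.3) mean [669.  146.6]
542 (array([669.9,  47.6]), array([87.1, 48.7]), 0.9) mean [670.1  48. ]
536 (array([671.4, -58.3]), array([87. , 48.7]), 0.7) mean [671.1 -58.9]
335 (array([ 672.7, -156.9]), array([87.2, 28.7]), 0.3) mean [ 672.9 -156.9]
housing
2878 (array([736.3,   8.1]), array([ 85.6, 355.8]), 0.8) mean [740.9   5.9]
pedal
815 (array([696.2, 196.2]), array([109.7,  62.6]), 1.5) mean [696.8 195.1]
tray
4101 (array([430.2, -86.7]), array([291.7, 112.4]), 86.0) mean [430.  -87.3]
switch
1736 (array([ 625.6, -348.1]), array([195.5,  87.2]), 80.7) mean [ 625.  -348.4]
rockers
7 (array([ 619.2, -314.1]), array([2.8, 8.2]), 0.8) mean [ 619.  -313.5]
5 (array([ 611.4, -348.1]), array([2.8, 5.5]), 0.8) mean [ 611.1 -347.6]
6 (array([ 606.4, -385. ]), array([2.8, 8.1]), 0.8) mean [ 606.4 -385. ]
handle
179 (array([ 423.8, -280.2]), array([ 11.2, 173.1]), 89.8) mean [ 446.4 -278.1]
205 (array([ 425.6, -411.5]), array([ 11.1, 173.2]), 89.2) mean [ 407.5 -413.1]
255 (array([ 421.3, -330. ]), array([101. ,  19.8]), 13.6) mean [ 420.9 -330.3]
rod
88 (array([ 504. , -310.7]), array([67.4, 11.6]), 12.7) mean [ 502.4 -310.3]
mat
3128 (array([ 421.9, -348.1]), array([125.9, 225. ]), 85.6) mean [ 418.1 -350.9]
[[-0.958  0.286  0.   ]
 [ 0.286  0.958  0.   ]
 [-0.     0.    -1.   ]]
```

>>> carry_out(
  deltas=[0,0,0,0,0,0.15,0,0,0,0,0,0.29],
)

```text
time: 1.75
eef_pos: [0.1928, 0.6468, 0.2313]
tcp_rot: [0.288, 0.958, -0.0, 0.0]
contact_force: [-0.4, -0.2, 0.6]
opening: 1.0
finger_force: 0.0
```

>>> carry_out(
  deltas=[0,0,0,0,0,-0.17,0,0,0,0,0,-0.34,0,0,0,0,0,-0.51,0,0,0,0,0,-0.584],
)

```text
time: 2.25
eef_pos: [0.1929, 0.6468, 0.2313]
tcp_rot: [-0.004, 1.0, -0.0, 0.0]
contact_force: [1.3, -0.0, -0.4]
opening: 1.001
finger_force: 0.0
```

>>> carry_out(
  deltas=[-0.03,-0.045,0.01,0,0,0,-0.06,-0.095,0.02,0,0,0,-0.09,-0.145,0.03,0,0,0,-0.12,-0.195,0.03,0,0,0,-0.15,-0.245,0.03,0,0,0],
)

```text
time: 2.88
eef_pos: [0.3446, 0.4009, 0.2014]
tcp_rot: [-0.002, 1.0, 0.0, 0.0]
contact_force: [0.6, 1.7, 0.7]
opening: 0.999
finger_force: 0.0
```

>>> carry_out(
  deltas=[-0.02,-0.05,0.02,0,0,0,-0.032,-0.08,0.03,0,0,0,-0.032,-0.08,0.03,0,0,0],
)

```text
time: 3.25
eef_pos: [0.3764, 0.3208, 0.1705]
tcp_rot: [-0.0, 1.0, -0.0, -0.001]
contact_force: [-0.6, 0.3, 0.7]
opening: 0.999
finger_force: 0.0
```

Run:
```python
from h import *
print(ctrl.get_state()["eef_pos"],*covers("scene","s2"),sep="\n"); print(*covers("top","t2"),sep="\n")
```

```text
[0.3763889  0.32083658 0.1705325 ]
([0.4037, 0.2011, 0.101], [403.4, 200.9], 28.1, np.float64(0.103), 310)
([0.5513, 0.3439, 0.1011], [550.8, 342.5], 28.8, np.float64(0.103), 532)
([0.8003, 0.4337, 0.1092], [800.1, 427.3], 27.8, np.float64(0.111), 61)
([0.8033, 0.398, 0.1039], [799.8, 398.5], 40.8, np.float64(0.106), 148)
([0.5509, 0.3405, 0.0996], [550.4, 341.1], 29.8, np.float64(0.104), 347)
([0.4056, 0.1992, 0.1006], [405.5, 198.9], 28.6, np.float64(0.105), 319)
```

>>> carry_out(
  deltas=[0.001,0.001,0.04,0,0,0,0.001,0.001,0.085,0,0,0,0.001,0.001,0.115,0,0,0,0.001,0.001,0.12,0,0,0,0.001,0.001,0.12,0,0,0],
)

```text
time: 3.98
eef_pos: [0.3757, 0.3248, 0.0523]
tcp_rot: [-0.003, 1.0, 0.0, 0.001]
contact_force: [-0.9, 0.1, -0.3]
opening: 0.997
finger_force: 0.0
```

>>> carry_out(
  deltas=[0,0,0,0,0,0,0,0,0,0,0,0,0,0,0,0,0,0,0,0,0,0,0,0,0,0,0,0,0,0],
  grip=40,
  grip_force=50,
)

```text
time: 4.6
eef_pos: [0.3767, 0.3246, 0.0534]
tcp_rot: [-0.002, 1.0, 0.001, 0.002]
contact_force: [-0.8, 0.5, 5.6]
opening: 0.699
finger_force: 54.8
```

>>> carry_out(
  deltas=[0,0,-0.02,0,0,0,0,0,-0.05,0,0,0,0,0,-0.08,0,0,0,0,0,-0.12,0,0,0,0,0,-0.12,0,0,0],
)

```text
time: 5.22
eef_pos: [0.3771, 0.3246, 0.1748]
tcp_rot: [-0.002, 1.0, 0.002, 0.003]
contact_force: [0.3, 0.1, -2.8]
opening: 0.701
finger_force: 54.9
```

Run:
```python
from h import *
p,d,W=shot("scene","s3"); cv2.imwrite("pics/s3c.png",cv2.resize(p[120:400,220:620,::-1],None,fx=2,fy=2))
```

```text
(no output)
```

View pics/s3c.png

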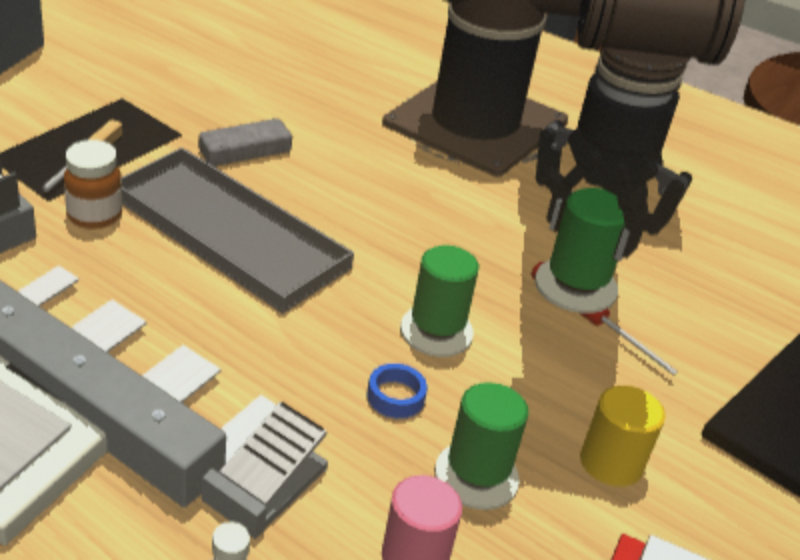

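>>> carry_out(
  deltas=[-0.025,-0.05,0,0,0,0,-0.05,-0.1,0,0,0,0,-0.075,-0.155,0,0,0,0,-0.1,-0.21,0,0,0,0,-0.125,-0.265,0,0,0,0],
)

```text
time: 5.9
eef_pos: [0.5003, 0.0574, 0.1686]
tcp_rot: [-0.002, 1.0, 0.0, -0.002]
contact_force: [1.4, 1.3, -1.4]
opening: 0.695
finger_force: 55.0
```

>>> carry_out(
  deltas=[-0.025,-0.055,0,0,0,0,-0.05,-0.11,0,0,0,0,-0.068,-0.16,0,0,0,0,-0.073,-0.174,0,0,0,0,-0.073,-0.174,0,0,0,0],
)

```text
time: 6.52
eef_pos: [0.5739, -0.1147, 0.169]
tcp_rot: [-0.001, 1.0, 0.001, -0.002]
contact_force: [-0.7, 0.2, -1.5]
opening: 0.696
finger_force: 55.0
```

>>> carry_out(
  deltas=[0,0,0.03,0,0,0,0,0,0.07,0,0,0,0,0,0.1,0,0,0,0,0,0.118,0,0,0,0,0,0.118,0,0,0],
)

```text
time: 7.15
eef_pos: [0.5752, -0.1132, 0.0537]
tcp_rot: [-0.003, 1.0, 0.0, 0.0]
contact_force: [0.4, -0.0, -2.6]
opening: 0.695
finger_force: 54.2
```

Run:
```python
from h import *
s=ctrl.get_state();print(s["eef_pos"],s["tcp_rot"],s["contact_force"])
for n in("top","scene"):
    print(*covers(n,n+"4"),sep="\n")
```

```text
[ 0.57523624 -0.11317525  0.05373525] [-2.94614808e-03  9.99995646e-01  1.16710248e-04  1.19679351e-04] [ 0.36627813 -0.01018924 -2.60301461]
([0.8018, 0.3956, 0.1046], [800.0, 400.1], 40.5, np.float64(0.107), 142)
([0.5516, 0.341, 0.1], [551.3, 341.1], 29.1, np.float64(0.105), 329)
([0.4051, 0.1993, 0.1001], [405.1, 199.9], 28.9, np.float64(0.105), 341)
([0.4049, 0.2014, 0.1008], [403.7, 202.4], 29.9, np.float64(0.103), 340)
([0.5502, 0.3423, 0.1011], [550.2, 342.1], 28.2, np.float64(0.103), 490)
```

>>> carry_out(
  deltas=[-0.02,0,0,0,0,0,-0.04,0,0,0,0,0,-0.06,0.0005,0,0,0,0,-0.08,0.001,0,0,0,0,-0.09,0.001,0,0,0,0],
)

```text
time: 7.88
eef_pos: [0.6658, -0.1127, 0.0534]
tcp_rot: [-0.002, 1.0, -0.0, 0.0]
contact_force: [-0.8, 0.4, -2.2]
opening: 0.7
finger_force: 54.2
```

>>> carry_out(
  deltas=[-0.004,0,0,0,0,0,-0.008,0,0,0,0,0,-0.01,0,0,0,0,0,-0.01,0,0,0,0,0],
)

```text
time: 8.38
eef_pos: [0.6749, -0.1131, 0.0533]
tcp_rot: [-0.002, 1.0, 0.0, -0.0]
contact_force: [-1.0, 0.5, -1.6]
opening: 0.699
finger_force: 54.2
```

>>> carry_out(
  deltas=[-0.002,0,0,0,0,0,-0.003,0,0,0,0,0,-0.004,0,0,0,0,0,-0.004,0,0,0,0,0],
)

```text
time: 8.88
eef_pos: [0.6791, -0.1131, 0.0533]
tcp_rot: [-0.002, 1.0, -0.0, -0.0]
contact_force: [0.2, 0.3, -1.8]
opening: 0.694
finger_force: 54.3
```

Run:
```python
from h import *
for i in range(3):
    p,d,W=shot("scene","s5"); s=ctrl.get_state();print(s["eef_pos"],s["contact_force"])
cv2.imwrite("pics/s5c.png",cv2.resize(p[190:380,170:370,::-1],None,fx=3,fy=3))
```

```text
[ 0.67904463 -0.1130927   0.05329811] [-0.34113864  0.98836103 -2.48673169]
[ 0.67903013 -0.11312812  0.05329084] [ 0.47578634  0.37799845 -1.24961157]
[ 0.67902377 -0.1130926   0.05330565] [-0.73242375  0.57308707 -1.7612746 ]
```

View pics/s5c.png

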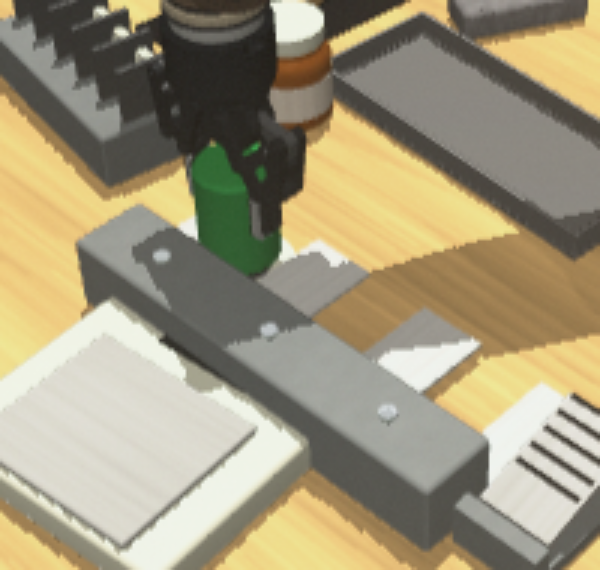

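>>> carry_out(
  deltas=[-0.002,0,0,0,0,0,-0.003,0,0,0,0,0,-0.004,0,0,0,0,0,-0.005,0,0,0,0,0],
)

```text
time: 9.52
eef_pos: [0.6834, -0.1132, 0.0538]
tcp_rot: [-0.002, 1.0, -0.0, -0.001]
contact_force: [-4.9, 0.0, 3.4]
opening: 0.7
finger_force: 54.6
```

>>> carry_out(
  deltas=[0.001,0,0,0,0,0,0.001,0,-0.01,0,0,0,0.001,0,-0.02,0,0,0,0.001,0,-0.035,0,0,0,0.001,0,-0.05,0,0,0],
)

```text
time: 10.15
eef_pos: [0.6832, -0.113, 0.1044]
tcp_rot: [-0.002, 1.0, 0.0, 0.0]
contact_force: [-0.9, -0.1, -5.7]
opening: 0.695
finger_force: 54.9
```

>>> carry_out(
  deltas=[0,0,-0.02,0,0,0,0,0,-0.04,0,0,0,0,0,-0.06,0,0,0,0,0,-0.06,0,0,0],
)

```text
time: 10.65
eef_pos: [0.685, -0.1136, 0.1675]
tcp_rot: [-0.002, 1.0, -0.001, 0.003]
contact_force: [-0.3, -0.1, -1.2]
opening: 0.695
finger_force: 55.3
```

Run:
```python
from h import *
p,d,W=shot("scene","s6"); p2,d2,W2=shot("top","t6"); s=ctrl.get_state();print(s["eef_pos"],s["contact_force"])
a=cv2.resize(p[150:350,170:370,::-1],(400,400)); b=cv2.resize(p2[130:230,300:400,::-1],(400,400),interpolation=cv2.INTER_CUBIC); cv2.imwrite("pics/s6c.png",np.hstack([a,b]))
```

```text
[ 0.68308356 -0.11309357  0.16359712] [-0.39503982  0.13075405 -0.46469357]
```

View pics/s6c.png

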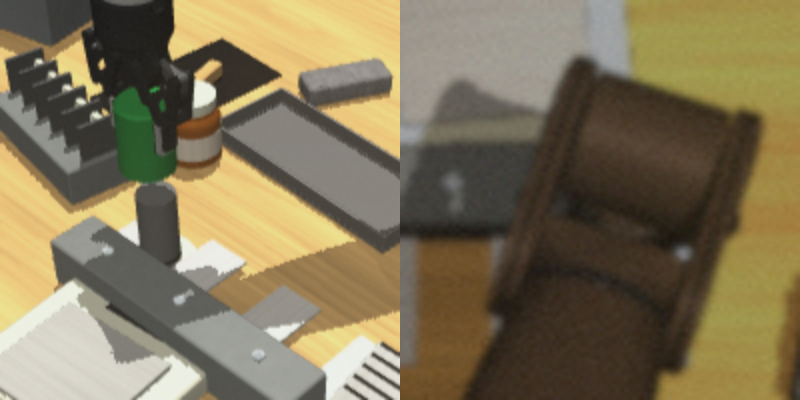

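>>> carry_out(
  deltas=[0.05,-0.012,0,0,0,0,0.105,-0.025,0,0,0,0,0.16,-0.038,0,0,0,0,0.215,-0.05,0,0,0,0,0.255,-0.062,0,0,0,0],
)

```text
time: 11.38
eef_pos: [0.4255, -0.1756, 0.1617]
tcp_rot: [-0.002, 1.0, 0.001, -0.001]
contact_force: [0.1, -0.9, -1.3]
opening: 0.699
finger_force: 55.3
```

>>> carry_out(
  deltas=[0,0,0.04,0,0,0,0,0,0.085,0,0,0,0,0,0.112,0,0,0,0,0,0.125,0,0,0,0,0,0.127,0,0,0],
)

```text
time: 12.0
eef_pos: [0.4279, -0.1759, 0.0356]
tcp_rot: [-0.002, 1.0, 0.001, -0.001]
contact_force: [-0.1, 0.6, -0.3]
opening: 0.701
finger_force: 55.5
```

>>> carry_out(
  deltas=[0,0,0.001,0,0,0,0,0,0.002,0,0,0,0,0,0.003,0,0,0],
)

```text
time: 12.38
eef_pos: [0.4292, -0.1767, 0.0347]
tcp_rot: [-0.002, 1.0, -0.0, 0.001]
contact_force: [-0.8, 1.1, 8.8]
opening: 0.697
finger_force: 56.1
```

>>> carry_out(
  deltas=[0,0,0,0,0,0,0,0,0,0,0,0,0,0,0,0,0,0],
  grip=84,
)

```text
time: 12.75
eef_pos: [0.4282, -0.1761, 0.0332]
tcp_rot: [-0.002, 1.0, 0.0, -0.0]
contact_force: [0.2, -0.2, 0.4]
opening: 0.842
finger_force: 0.0
```

>>> carry_out(
  deltas=[0,0,-0.03,0,0,0,0,0,-0.08,0,0,0,0,0,-0.135,0,0,0,0,0.01,-0.14,0,0,0,0,0.04,-0.14,0,0,0],
  grip=100,
)

```text
time: 13.38
eef_pos: [0.4284, -0.1364, 0.1739]
tcp_rot: [-0.001, 1.0, -0.0, 0.001]
contact_force: [-0.0, 0.3, -0.6]
opening: 1.001
finger_force: 0.0
```

>>> carry_out(
  deltas=[0,0.06,0,0,0,0,0.005,0.12,0,0,0,0,0.01,0.18,0,0,0,0,0.015,0.24,0,0,0,0,0.02,0.3,0,0,0],
)

```text
validation failed for argument at $.de...
```

Run:
```python
from h import *
for n in("top","scene"):
    print(*covers(n,n+"7"),sep="\n")
s=ctrl.get_state();print(s["eef_pos"],s["tcp_rot"],s["contact_force"],s["opening"])
```

```text
([0.8015, 0.3964, 0.104], [798.2, 400.2], 40.0, np.float64(0.106), 151)
([0.551, 0.3406, 0.0999], [550.4, 341.0], 29.7, np.float64(0.104), 341)
([0.4054, 0.1989, 0.1003], [405.5, 198.9], 28.6, np.float64(0.105), 323)
([0.4268, -0.1759, 0.0827], [426.6, -175.5], 29.9, np.float64(0.085), 215)
([0.4049, 0.2009, 0.101], [404.2, 201.5], 28.7, np.float64(0.103), 329)
([0.5499, 0.342, 0.1012], [548.9, 340.4], 28.0, np.float64(0.103), 461)
[ 0.42716834 -0.13395378  0.17194949] [-3.24512874e-03  9.99993817e-01  8.90366554e-04 -1.02122906e-03] [-0.0840019  -0.01272232  0.26325318] 0.9952985656441126
```

>>> carry_out(
  deltas=[0.002,0.06,0,0,0,0,0.006,0.12,0,0,0,0,0.01,0.18,0,0,0,0,0.015,0.24,0,0,0,0,0.02,0.295,0,0,0,0],
)

```text
time: 14.1
eef_pos: [0.4062, 0.1603, 0.1723]
tcp_rot: [-0.002, 1.0, -0.0, -0.0]
contact_force: [0.9, -0.6, -0.0]
opening: 1.002
finger_force: 0.0
```

>>> carry_out(
  deltas=[0.003,0.03,0,0,0,0,0.003,0.04,0,0,0,0,0.003,0.04,0,0,0,0],
)

```text
time: 14.48
eef_pos: [0.4036, 0.1984, 0.1725]
tcp_rot: [-0.003, 1.0, -0.0, -0.001]
contact_force: [-0.7, -1.9, 0.7]
opening: 1.004
finger_force: 0.0
```

>>> carry_out(
  deltas=[-0.001,0.001,0.04,0,0,0,-0.001,0.001,0.085,0,0,0,-0.001,0.001,0.115,0,0,0,-0.001,0.001,0.121,0,0,0,-0.001,0.001,0.121,0,0,0],
)

```text
time: 15.1
eef_pos: [0.4054, 0.199, 0.0527]
tcp_rot: [-0.001, 1.0, -0.0, 0.0]
contact_force: [0.0, 0.4, -0.5]
opening: 1.002
finger_force: 0.0
```

>>> carry_out(
  deltas=[0,0,0,0,0,0,0,0,0,0,0,0,0,0,0,0,0,0,0,0,0,0,0,0,0,0,0,0,0,0],
  grip=40,
  grip_force=50,
)

```text
time: 15.72
eef_pos: [0.4064, 0.2, 0.0543]
tcp_rot: [-0.002, 1.0, 0.0, 0.002]
contact_force: [0.4, -1.2, 6.0]
opening: 0.704
finger_force: 54.8
```

>>> carry_out(
  deltas=[0,0,-0.02,0,0,0,0,0,-0.05,0,0,0,0,0,-0.08,0,0,0,-0.03,-0.035,-0.08,0,0,0,-0.065,-0.08,-0.08,0,0,0],
)

```text
time: 16.35
eef_pos: [0.4703, 0.12, 0.1328]
tcp_rot: [-0.004, 1.0, 0.0, 0.001]
contact_force: [1.1, 0.4, -2.3]
opening: 0.71
finger_force: 54.9
```

>>> carry_out(
  deltas=[-0.04,-0.045,0,0,0,0,-0.08,-0.09,0,0,0,0,-0.105,-0.126,0,0,0,0,-0.105,-0.126,0.04,0,0,0,-0.105,-0.126,0.078,0,0,0],
)

```text
time: 16.98
eef_pos: [0.5757, -0.0062, 0.0534]
tcp_rot: [-0.002, 1.0, 0.0, 0.0]
contact_force: [-1.9, 0.9, 56.0]
opening: 0.707
finger_force: 62.3
```

>>> carry_out(
  deltas=[0,0,0,0,0,0,0,0,0,0,0,0],
)

```text
time: 17.23
eef_pos: [0.5751, -0.0054, 0.0541]
tcp_rot: [-0.002, 1.0, 0.0, -0.001]
contact_force: [-0.5, -0.3, -2.9]
opening: 0.702
finger_force: 54.9
```

Run:
```python
from h import *
n="top"; p,d,W=shot("top","t8"); s=ctrl.get_state();print(s["eef_pos"],s["contact_force"])
p2,d2,W2=shot("scene","s8")
g=(W2[...,2]>.085)&(W2[...,2]<.1)&(abs(W2[...,0]-.68)<.05)&(abs(W2[...,1]+.113)<.05)&(d2>0)
print("post3 top",rect(W2[g]),W2[g].mean(0))
cv2.imwrite("pics/s8c.png",cv2.resize(p2[150:350,170:400,::-1],None,fx=3,fy=3))
```

```text
[ 0.57536008 -0.00535421  0.05439402] [ 0.95648259  0.6329098  -3.01932051]
post3 top (array([ 676.8, -112.5]), array([45.3, 43.6]), 77.3) [ 0.679653   -0.10961616  0.09457919]
```

View pics/s8c.png

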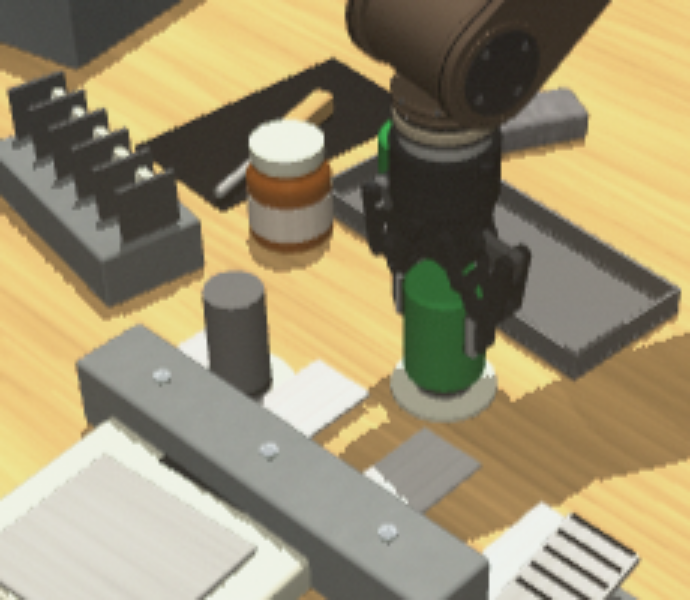

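>>> carry_out(
  deltas=[-0.015,0,0.0005,0,0,0,-0.035,0,0.0005,0,0,0,-0.06,0.0005,0.0005,0,0,0,-0.08,0.001,0.0005,0,0,0,-0.095,0.001,0.0005,0,0,0],
)

```text
time: 17.95
eef_pos: [0.6726, -0.0041, 0.0542]
tcp_rot: [-0.002, 1.0, -0.0, 0.001]
contact_force: [-0.4, 0.2, -1.8]
opening: 0.698
finger_force: 54.9
```

>>> carry_out(
  deltas=[-0.005,0,0,0,0,0,-0.008,0,0,0,0,0,-0.01,0,0,0,0,0,-0.012,0,0,0,0,0],
)

```text
time: 18.45
eef_pos: [0.6814, -0.004, 0.0535]
tcp_rot: [-0.002, 1.0, 0.0, -0.002]
contact_force: [-3.1, 0.1, -0.3]
opening: 0.702
finger_force: 55.0
```

>>> carry_out(
  deltas=[-0.001,0,0,0,0,0,-0.001,0,0,0,0,0],
)

```text
time: 18.7
eef_pos: [0.6828, -0.0042, 0.0537]
tcp_rot: [-0.002, 1.0, -0.0, -0.001]
contact_force: [-5.3, -0.2, 0.8]
opening: 0.706
finger_force: 55.1
```

>>> carry_out(
  deltas=[0.001,0,0,0,0,0,0.001,0,-0.01,0,0,0,0.001,0,-0.02,0,0,0,0.001,0,-0.035,0,0,0,0.001,0,-0.05,0,0,0],
)

```text
time: 19.32
eef_pos: [0.6829, -0.0041, 0.1053]
tcp_rot: [-0.002, 1.0, -0.0, 0.001]
contact_force: [-2.4, -0.3, -2.4]
opening: 0.707
finger_force: 55.4
```

>>> carry_out(
  deltas=[0,0,-0.02,0,0,0,0,0,-0.04,0,0,0,0,0,-0.06,0,0,0,0.02,-0.005,-0.06,0,0,0,0.07,-0.025,-0.06,0,0,0],
)

```text
time: 19.95
eef_pos: [0.6141, -0.0294, 0.1662]
tcp_rot: [-0.003, 1.0, -0.0, 0.002]
contact_force: [0.0, -0.6, -0.4]
opening: 0.705
finger_force: 55.6
```

>>> carry_out(
  deltas=[0.055,-0.015,0,0,0,0,0.11,-0.035,0,0,0,0,0.155,-0.05,0,0,0,0,0.175,-0.058,0,0,0,0,0.175,-0.058,0.01,0,0,0],
)

```text
time: 20.58
eef_pos: [0.4384, -0.0889, 0.1557]
tcp_rot: [-0.001, 1.0, -0.001, 0.002]
contact_force: [0.3, -0.8, -1.0]
opening: 0.709
finger_force: 55.6
```

>>> carry_out(
  deltas=[0,0,0.03,0,0,0,0,0,0.07,0,0,0,0,0,0.1,0,0,0,0,0,0.113,0,0,0,0,0,0.117,0,0,0],
)

```text
time: 21.2
eef_pos: [0.4384, -0.088, 0.0365]
tcp_rot: [-0.002, 1.0, 0.0, -0.0]
contact_force: [-0.2, 0.4, -0.5]
opening: 0.708
finger_force: 55.6
```

>>> carry_out(
  deltas=[0,0,0.001,0,0,0,0,0,0.002,0,0,0,0,0,0.003,0,0,0],
)

```text
time: 21.58
eef_pos: [0.4386, -0.0884, 0.0346]
tcp_rot: [-0.002, 1.0, -0.0, 0.001]
contact_force: [0.6, 1.4, 0.7]
opening: 0.699
finger_force: 56.0
```

>>> carry_out(
  deltas=[0,0,0.001,0,0,0,0,0,0.002,0,0,0,0,0,0.002,0,0,0],
)

```text
time: 21.95
eef_pos: [0.4393, -0.0887, 0.0339]
tcp_rot: [-0.002, 1.0, -0.001, 0.001]
contact_force: [-2.7, 3.5, 9.4]
opening: 0.706
finger_force: 60.2
```

>>> carry_out(
  deltas=[0,0,0,0,0,0,0,0,0,0,0,0,0,0,0,0,0,0],
  grip=84,
)

```text
time: 22.32
eef_pos: [0.438, -0.0881, 0.0318]
tcp_rot: [-0.002, 1.0, 0.0, 0.0]
contact_force: [-0.1, 1.3, 1.9]
opening: 0.842
finger_force: 0.9
```

>>> carry_out(
  deltas=[0,0,-0.03,0,0,0,0,0,-0.08,0,0,0,0,0,-0.135,0,0,0,0,0.01,-0.14,0,0,0,0,0.04,-0.14,0,0,0],
  grip=100,
)

```text
time: 22.95
eef_pos: [0.4379, -0.0483, 0.1721]
tcp_rot: [-0.001, 1.0, -0.0, 0.001]
contact_force: [-0.4, 0.4, -0.1]
opening: 0.998
finger_force: 0.0
```

>>> carry_out(
  deltas=[-0.01,0.06,0,0,0,0,-0.025,0.12,0,0,0,0,-0.04,0.18,0,0,0,0,-0.065,0.235,0,0,0,0,-0.085,0.285,0,0,0,0],
)

```text
time: 23.58
eef_pos: [0.521, 0.2393, 0.1698]
tcp_rot: [-0.003, 1.0, -0.0, -0.001]
contact_force: [0.2, -0.7, 1.0]
opening: 0.995
finger_force: 0.0
```

Run:
```python
from h import *
for n in("top","scene"):
    print(*covers(n,n+"9"),sep="\n")
s=ctrl.get_state();print(s["eef_pos"],s["tcp_rot"],s["contact_force"],s["opening"])
```

```text
([0.8021, 0.3944, 0.105], [800.2, 399.4], 40.5, np.float64(0.107), 139)
([0.4375, -0.0884, 0.0824], [437.8, -87.2], 28.0, np.float64(0.087), 311)
([0.431, -0.1759, 0.0824], [430.1, -175.9], 28.4, np.float64(0.087), 316)
([0.432, -0.1758, 0.0825], [432.1, -177.3], 30.0, np.float64(0.085), 235)
([0.4395, -0.0875, 0.0826], [438.0, -87.8], 28.7, np.float64(0.085), 254)
([0.548, 0.3583, 0.101], [547.8, 351.1], 26.0, np.float64(0.103), 176)
([0.7963, 0.4342, 0.1095], [794.9, 426.4], 26.2, np.float64(0.111), 59)
[0.52146371 0.24114789 0.16967941] [-4.41914693e-03  9.99989573e-01  2.23315122e-04 -1.12958890e-03] [ 0.02093946 -0.61435258  0.3441266 ] 1.0012960307807077
```

Run:
```python
from h import *
for f in("scene7","scene9"):
    z=np.load(f+".npz");p=z["p"];W=world("scene",z["d"]);hsv=cv2.cvtColor(p,cv2.COLOR_RGB2HSV)
    m=(hsv[...,0]>45)&(hsv[...,0]<75)&(hsv[...,1]>140)&(abs(W[...,0]-.55)<.06)&(abs(W[...,1]-.34)<.07)&(abs(W[...,2]-.101)<.008)
    v,u=np.nonzero(m);print(u.min(),u.max(),v.min(),v.max(),W[m].max(0),W[m].min(0))
```

```text
453 482 312 332 [0.57570806 0.36711971 0.10450607] [0.52271889 0.31625649 0.09702438]
467 482 315 334 [0.57344436 0.36950568 0.10528558] [0.52253632 0.34459531 0.09815742]
```

>>> carry_out(
  deltas=[-0.012,0.05,0,0,0,0,-0.025,0.09,0,0,0,0,-0.029,0.101,0,0,0,0,-0.029,0.101,0,0,0,0],
)

```text
time: 24.18
eef_pos: [0.5494, 0.3378, 0.1704]
tcp_rot: [-0.002, 1.0, -0.001, -0.001]
contact_force: [0.1, -0.3, -0.1]
opening: 1.001
finger_force: 0.0
```

>>> carry_out(
  deltas=[-0.001,0.003,0.04,0,0,0,-0.001,0.003,0.085,0,0,0,-0.001,0.003,0.112,0,0,0,-0.001,0.003,0.119,0,0,0,-0.001,0.003,0.119,0,0,0],
)

```text
time: 24.8
eef_pos: [0.5513, 0.3405, 0.0531]
tcp_rot: [-0.002, 1.0, -0.0, -0.0]
contact_force: [-0.2, -0.3, -0.8]
opening: 0.997
finger_force: 0.0
```

>>> carry_out(
  deltas=[0,0,0,0,0,0,0,0,0,0,0,0,0,0,0,0,0,0,0,0,0,0,0,0,0,0,0,0,0,0],
  grip=40,
  grip_force=50,
)

```text
time: 25.42
eef_pos: [0.5527, 0.342, 0.0554]
tcp_rot: [-0.002, 1.0, 0.001, 0.002]
contact_force: [-0.8, -0.9, 5.6]
opening: 0.701
finger_force: 54.9
```

>>> carry_out(
  deltas=[0,0,-0.02,0,0,0,0,0,-0.05,0,0,0,0,0,-0.08,0,0,0,0,-0.035,-0.08,0,0,0,-0.005,-0.08,-0.08,0,0,0],
)

```text
time: 26.05
eef_pos: [0.5559, 0.2613, 0.1338]
tcp_rot: [-0.003, 1.0, 0.0, 0.0]
contact_force: [-0.1, 0.1, -1.8]
opening: 0.705
finger_force: 54.7
```

>>> carry_out(
  deltas=[-0.005,-0.045,0,0,0,0,-0.01,-0.09,0,0,0,0,-0.016,-0.13,0,0,0,0,-0.019,-0.155,0,0,0,0,-0.019,-0.158,0,0,0,0],
)

```text
time: 26.68
eef_pos: [0.5759, 0.1021, 0.1331]
tcp_rot: [-0.001, 1.0, 0.0, -0.0]
contact_force: [0.6, 0.8, -2.1]
opening: 0.704
finger_force: 54.9
```

>>> carry_out(
  deltas=[0,0,0.02,0,0,0,0,0,0.045,0,0,0,0,0,0.065,0,0,0,0,0,0.076,0,0,0,0,0,0.078,0,0,0],
)

```text
time: 27.3
eef_pos: [0.5764, 0.1041, 0.0555]
tcp_rot: [-0.002, 1.0, 0.0, -0.0]
contact_force: [-4.5, -0.1, 8.4]
opening: 0.709
finger_force: 55.9
```

>>> carry_out(
  deltas=[0,0,0,0,0,0,0,0,0,0,0,0],
)

```text
time: 27.55
eef_pos: [0.5765, 0.104, 0.0555]
tcp_rot: [-0.002, 1.0, 0.0, 0.0]
contact_force: [-2.2, 1.5, 2.8]
opening: 0.707
finger_force: 55.3
```

>>> carry_out(
  deltas=[0.001,0,-0.002,0,0,0,0.001,0,-0.002,0,0,0],
)

```text
time: 27.8
eef_pos: [0.575, 0.1033, 0.0565]
tcp_rot: [-0.002, 1.0, -0.0, -0.0]
contact_force: [0.1, -0.0, -2.5]
opening: 0.706
finger_force: 54.8
```

Run:
```python
from h import *
p2,d2,W2=shot("scene","s10")
cv2.imwrite("pics/s10c.png",cv2.resize(p2[190:390,200:460,::-1],None,fx=3,fy=3))
```

```text
(no output)
```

View pics/s10c.png

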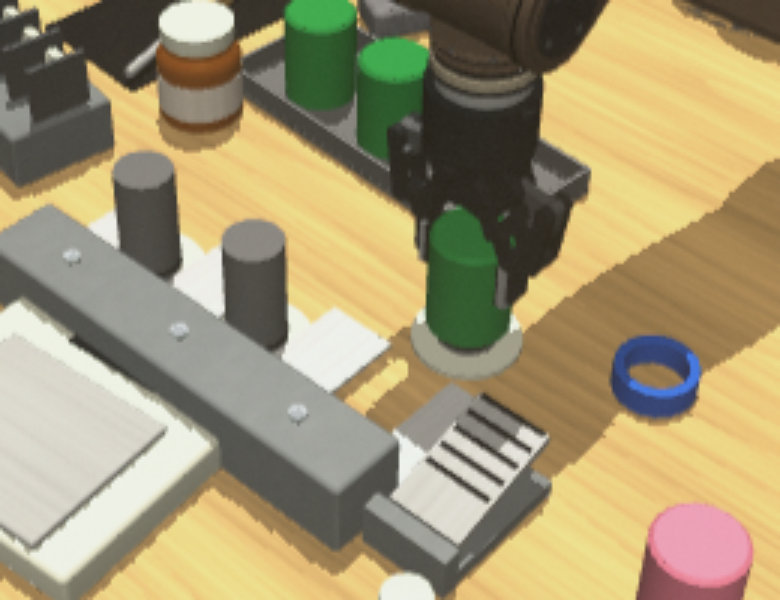

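>>> carry_out(
  deltas=[-0.015,0,0,0,0,0,-0.035,0,0,0,0,0,-0.06,0.0005,0,0,0,0,-0.08,0.001,0,0,0,0,-0.095,0.001,0,0,0,0],
)

```text
time: 28.48
eef_pos: [0.672, 0.1046, 0.0566]
tcp_rot: [-0.002, 1.0, -0.0, 0.001]
contact_force: [0.4, -0.4, -2.1]
opening: 0.705
finger_force: 54.8
```

>>> carry_out(
  deltas=[-0.005,0,0,0,0,0,-0.008,0,0,0,0,0,-0.01,0,0,0,0,0,-0.011,0,0,0,0,0],
)

```text
time: 28.98
eef_pos: [0.6803, 0.105, 0.057]
tcp_rot: [-0.002, 1.0, 0.0, -0.001]
contact_force: [-5.1, -0.3, 2.2]
opening: 0.7
finger_force: 55.1
```

>>> carry_out(
  deltas=[-0.001,0,0,0,0,0,0,0,0,0,0,0,0,0,-0.01,0,0,0,0,0,-0.025,0,0,0,0,0,-0.04,0,0,0],
)

```text
time: 29.6
eef_pos: [0.681, 0.1049, 0.0975]
tcp_rot: [-0.002, 1.0, 0.0, -0.0]
contact_force: [-1.8, 0.9, -4.8]
opening: 0.701
finger_force: 55.0
```

>>> carry_out(
  deltas=[0,0,-0.02,0,0,0,0,0,-0.045,0,0,0,0,0,-0.07,0,0,0,0.02,-0.008,-0.07,0,0,0,0.07,-0.03,-0.07,0,0,0],
)

```text
time: 30.22
eef_pos: [0.6146, 0.0743, 0.1718]
tcp_rot: [-0.003, 1.0, -0.0, 0.005]
contact_force: [-0.7, -1.0, 0.3]
opening: 0.701
finger_force: 55.4
```

>>> carry_out(
  deltas=[0.055,-0.025,0,0,0,0,0.11,-0.048,0,0,0,0,0.15,-0.065,0,0,0,0,0.168,-0.073,0,0,0,0,0.168,-0.073,0,0,0,0],
)

```text
time: 30.85
eef_pos: [0.4449, 0.0, 0.17]
tcp_rot: [-0.001, 1.0, -0.001, 0.004]
contact_force: [0.4, -0.7, -1.2]
opening: 0.704
finger_force: 55.4
```

>>> carry_out(
  deltas=[0,0,0.04,0,0,0,0,0,0.08,0,0,0,0,0,0.11,0,0,0,0,0,0.123,0,0,0,0,0,0.127,0,0,0],
)

```text
time: 31.48
eef_pos: [0.445, 0.0008, 0.0404]
tcp_rot: [-0.002, 1.0, -0.0, 0.001]
contact_force: [-0.3, 0.3, -0.9]
opening: 0.705
finger_force: 55.4
```

>>> carry_out(
  deltas=[0,0,0.001,0,0,0,0,0,0.002,0,0,0,0,0,0.003,0,0,0],
)

```text
time: 31.85
eef_pos: [0.4442, 0.0008, 0.0376]
tcp_rot: [-0.002, 1.0, -0.0, 0.001]
contact_force: [0.2, -1.2, -0.5]
opening: 0.7
finger_force: 55.4
```

>>> carry_out(
  deltas=[0,0,0.001,0,0,0,0,0,0.002,0,0,0,0,0,0.002,0,0,0],
)

```text
time: 32.22
eef_pos: [0.4443, 0.0007, 0.0373]
tcp_rot: [-0.002, 1.0, -0.0, -0.0]
contact_force: [-7.7, 2.0, 14.4]
opening: 0.702
finger_force: 56.9
```

>>> carry_out(
  deltas=[0,0,0,0,0,0,0,0,0,0,0,0,0,0,0,0,0,0],
  grip=82,
)

```text
time: 32.6
eef_pos: [0.4434, 0.0009, 0.0346]
tcp_rot: [-0.002, 1.0, 0.0, -0.0]
contact_force: [0.4, 0.1, 0.1]
opening: 0.819
finger_force: 0.0
```

>>> carry_out(
  deltas=[0,0,-0.03,0,0,0,0,0,-0.08,0,0,0,0,0,-0.13,0,0,0,-0.01,0.02,-0.13,0,0,0,-0.03,0.05,-0.13,0,0,0],
  grip=84,
)

```text
time: 33.22
eef_pos: [0.4739, 0.0511, 0.1658]
tcp_rot: [-0.001, 1.0, -0.0, 0.001]
contact_force: [0.0, -0.8, -0.3]
opening: 0.84
finger_force: 0.0
```

>>> carry_out(
  deltas=[-0.035,0.03,0,0,0,0,-0.085,0.06,0,0,0,0,-0.13,0.09,0,0,0,0,-0.17,0.12,0,0,0,0,-0.2,0.145,0,0,0,0],
  grip=0,
)

```text
time: 33.85
eef_pos: [0.674, 0.198, 0.1638]
tcp_rot: [-0.002, 1.0, -0.0, -0.0]
contact_force: [0.1, 0.2, -0.1]
opening: 0.004
finger_force: 0.0
```

Run:
```python
from h import *
for n in("top","scene"):
    print(*covers(n,n+"11"),sep="\n")
s=ctrl.get_state();print(s["eef_pos"],s["tcp_rot"],s["contact_force"],s["opening"])
z=np.load("scene11.npz");p2=z["p"];W2=world("scene",z["d"])
for y in(.105,-.004,-.113):
    g=(W2[...,2]>.088)&(W2[...,2]<.1)&(abs(W2[...,0]-.68)<.03)&(abs(W2[...,1]-y)<.03)
    print("post",rect(W2[g]))
r=ctrl.find_in("scene","pedal_pad")[0];print(r,plane("scene",r["uv"],.048))
r=ctrl.find_in("top","pedal_pad")[0];print(r,plane("top",r["uv"],.048))
cv2.imwrite("pics/s11.png",p2[...,::-1])
```

```text
([0.8037, 0.3966, 0.1036], [799.3, 399.6], 41.4, np.float64(0.106), 147)
([0.4433, 0.0007, 0.0827], [443.4, -0.5], 28.4, np.float64(0.087), 316)
([0.4375, -0.0882, 0.0824], [438.0, -88.5], 28.1, np.float64(0.087), 311)
([0.4307, -0.1754, 0.0824], [430.6, -175.7], 28.7, np.float64(0.087), 321)
([0.4324, -0.1755, 0.0827], [432.5, -177.9], 30.5, np.float64(0.085), 240)
([0.4396, -0.0862, 0.0825], [438.0, -86.7], 31.0, np.float64(0.084), 281)
([0.8161, 0.3746, 0.1095], [808.0, 388.5], 35.1, np.float64(0.111), 86)
[0.67445421 0.19895984 0.16349012] [-3.07019103e-03  9.99995248e-01  2.76873855e-04  2.44148545e-05] [ 0.81557131 -0.04046077 -0.59294849] -0.002059473043148142
post (array([674.7, 105.5]), array([43.2, 44.4]), 87.4)
post (array([675.6,  -3.8]), array([49.9, 40.3]), 45.3)
post (array([ 677.7, -112.6]), array([43.1, 43.3]), 20.3)
{'uv': [356.3, 345.6], 'score': 0.83} [[0.6942876  0.20462601 0.048     ]]Traceback (most recent call last):
  File "<stdin>", line 10, in <module>
IndexError: list index out of range
```

>>> carry_out(
  deltas=[0.002,0.002,0.04,0,0,0,0.002,0.002,0.08,0,0,0,0.002,0.002,0.1,0,0,0,0.002,0.002,0.11,0,0,0,0.002,0.002,0.115,0,0,0],
)

```text
time: 34.67
eef_pos: [0.6713, 0.1987, 0.0506]
tcp_rot: [-0.002, 1.0, 0.0, 0.001]
contact_force: [0.6, 0.4, 0.1]
opening: 0.0
finger_force: 0.0
```

>>> carry_out(
  deltas=[0,0,0.006,0,0,0,0,0,0.012,0,0,0,0,0,0.016,0,0,0,0,0,0.019,0,0,0,0,0,0.019,0,0,0],
)

```text
time: 35.3
eef_pos: [0.6706, 0.1991, 0.0319]
tcp_rot: [-0.002, 1.0, -0.0, -0.0]
contact_force: [-3.6, 0.5, 7.0]
opening: 0.001
finger_force: 3.4
```

>>> carry_out(
  deltas=[0,0,0.001,0,0,0,0,0,0.002,0,0,0,0,0,0.003,0,0,0],
)

```text
time: 35.67
eef_pos: [0.6704, 0.1991, 0.0299]
tcp_rot: [-0.002, 1.0, -0.0, -0.001]
contact_force: [-7.2, 0.0, 12.4]
opening: 0.003
finger_force: 6.4
```

>>> carry_out(
  deltas=[0,0,0.001,0,0,0,0,0,0.001,0,0,0,0,0,0.001,0,0,0,0,0,0.001,0,0,0],
)

```text
time: 36.17
eef_pos: [0.6704, 0.1991, 0.0298]
tcp_rot: [-0.002, 1.0, -0.0, -0.001]
contact_force: [-8.4, -2.2, 13.8]
opening: 0.001
finger_force: 6.9
```

Run:
```python
from h import *
p,d,W=shot("scene","s12");s=ctrl.get_state();print(s["eef_pos"],s["contact_force"])
cv2.imwrite("pics/s12c.png",cv2.resize(p[200:400,220:480,::-1],None,fx=3,fy=3))
m=(W[...,0]>.63)&(W[...,0]<.75)&(W[...,1]>.175)&(W[...,1]<.235)&(W[...,2]>.018)&(W[...,2]<.06)
P=W[m]
for a in np.arange(.63,.75,.02):
    q=P[(P[:,0]>=a)&(P[:,0]<a+.02)];print(round(a,2),len(q),np.percentile(q[:,2],[50,80,95]).round(4) if len(q) else 0)
```

```text
[0.67042957 0.19908877 0.02986592] [-8.27663247 -1.00417849 13.82573806]
0.63 51 [0.0291 0.0303 0.0309]
0.65 117 [0.0294 0.0311 0.0448]
0.67 335 [0.0303 0.0448 0.0565]
0.69 251 [0.0292 0.0306 0.0319]
0.71 262 [0.029  0.0303 0.0313]
0.73 258 [0.0323 0.0341 0.0353]
```

View pics/s12c.png

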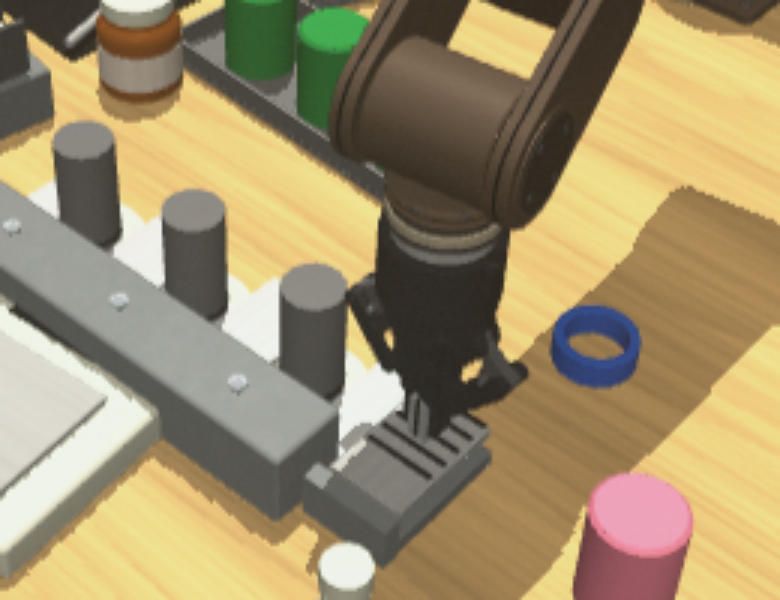

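>>> carry_out(
  deltas=[0,0,-0.02,0,0,0,0,0,-0.06,0,0,0,0,0,-0.11,0,0,0,0,0,-0.145,0,0,0,0.02,-0.04,-0.145,0,0,0],
)

```text
time: 36.85
eef_pos: [0.654, 0.1604, 0.1773]
tcp_rot: [-0.004, 1.0, 0.001, 0.005]
contact_force: [-0.2, -0.9, -0.6]
opening: -0.001
finger_force: 0.0
```

>>> carry_out(
  deltas=[0.025,-0.05,0,0,0,0,0.05,-0.1,0,0,0,0,0.075,-0.155,0,0,0,0,0.1,-0.21,0,0,0,0,0.125,-0.265,0,0,0,0],
)

```text
time: 37.48
eef_pos: [0.5261, -0.1083, 0.172]
tcp_rot: [-0.002, 1.0, -0.0, 0.0]
contact_force: [0.1, -0.3, -0.6]
opening: -0.001
finger_force: 0.0
```

Run:
```python
from h import *
shot("top","t13");p,d,W=shot("scene","s13");s=ctrl.get_state();print(s["eef_pos"],s["contact_force"])
cv2.imwrite("pics/s13c.png",cv2.resize(p[140:290,140:340,::-1],None,fx=4,fy=4,interpolation=cv2.INTER_CUBIC))
z=np.load("t13.npz");p=z["p"].astype(int);v,u=np.mgrid[0:480,0:640]
hsv=cv2.cvtColor(z["p"],cv2.COLOR_RGB2HSV)
def box(a,b,c,e): return (u>=a)&(u<b)&(v>=c)&(v<e)
print("handle");comps(box(414,455,262,330)&(hsv[...,1]>70)&(p.max(2)>90),"top",.023)
print("rod");comps(box(412,455,252,330)&(p.max(2)>70)&(hsv[...,1]<70),"top",.018,10)
K,T=cam("top")
# rocker row
cv2.imwrite("pics/t13c.png",cv2.resize(z["p"][190:250,390:485,::-1],None,fx=8,fy=8,interpolation=cv2.INTER_CUBIC))
P=W[(W[...,2]>.09)&(W[...,2]<.103)&(W[...,0]>.56)&(W[...,0]<.7)&(W[...,1]<-.25)&(W[...,1]>-.45)&(d>0)]
print("guards",len(P),rect(P),P.mean(0))
```

```text
[ 0.52520048 -0.11112506  0.17190545] [-0.15001094  0.03158953  0.81907549]
handle
273 (array([ 421. , -330.5]), array([101.6,  20.5]), 13.7) mean [ 421.2 -330.4]
rod
97 (array([ 503.7, -309.6]), array([67.6, 14.3]), 17.2) mean [ 501.9 -310.7]
guards 465 (array([ 621.2, -348.2]), array([191.7,  53.2]), 80.3) [ 0.62330933 -0.34330455  0.09445947]
```

View pics/t13c.png

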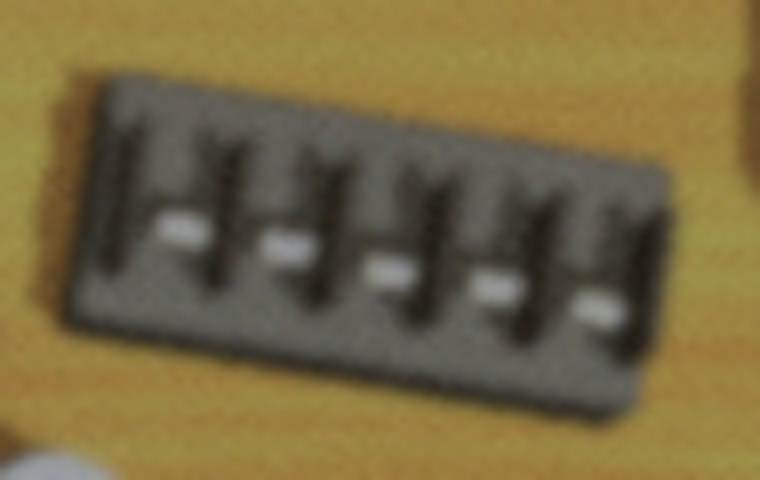

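View pics/s13c.png

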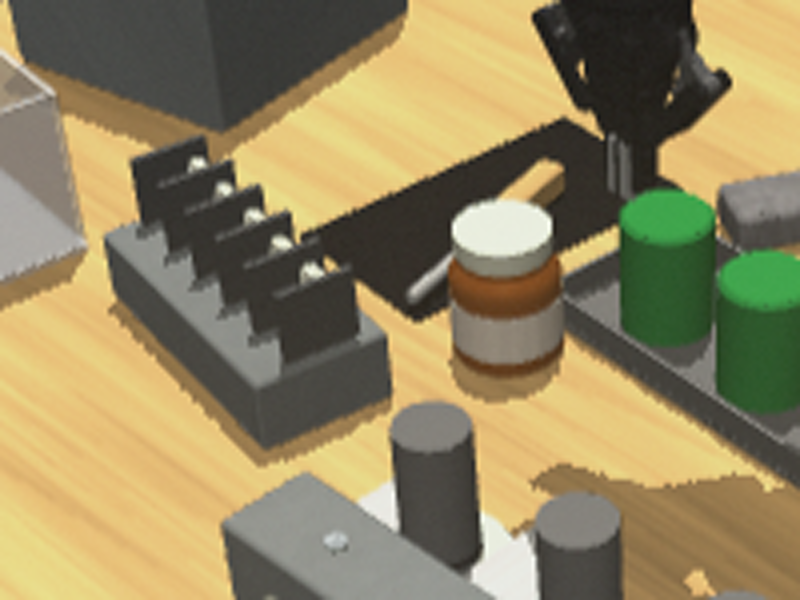

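>>> carry_out(
  deltas=[0.02,-0.045,0,0,0,-0.06,0.045,-0.1,0,0,0,-0.12,0.07,-0.155,0,0,0,-0.18,0.095,-0.205,0,0,0,-0.237,0.105,-0.22,0,0,0,-0.237],
  grip=55,
)

```text
time: 38.2
eef_pos: [0.4221, -0.3293, 0.172]
tcp_rot: [-0.119, 0.993, -0.0, 0.0]
contact_force: [-0.1, 0.6, -0.8]
opening: 0.547
finger_force: 0.0
```

Run:
```python
from h import *
print(plane("top",[[412.9,218.75],[425.9,220.8],[438.9,223.9],[452,226],[464.9,228.6]],.088).round(4))
s=ctrl.get_state();print(s["eef_pos"],s["tcp_rot"])
M=R.from_quat(s["tcp_rot"]).as_matrix();print("delta tool to stylus",M.T@(np.array([.421,-.3303,.172])-s["eef_pos"]), "yaw err",np.arctan2(M[1,0],M[0,0])-(.238-np.pi))
print("box seen:",ctrl.find_in("top","switchbox")[:1])
```

```text
[[ 0.6231 -0.2792  0.088 ]
 [ 0.618  -0.3146  0.088 ]
 [ 0.6099 -0.35    0.088 ]
 [ 0.6046 -0.3857  0.088 ]
 [ 0.5979 -0.4207  0.088 ]]
[ 0.42207495 -0.32931782  0.17201608] [-1.18796888e-01  9.92918502e-01 -3.11160842e-04  2.27742411e-04]
delta tool to stylus [ 1.27632460e-03 -7.00851939e-04  1.60728206e-05] yaw err 0.0001563488078830666
box seen: [{'uv': [435.3, 220.4], 'score': 0.65}]
```

>>> carry_out(
  deltas=[0.001,-0.001,0.05,0,0,0,0.001,-0.001,0.1,0,0,0,0.001,-0.001,0.14,0,0,0,0.001,-0.001,0.157,0,0,0,0.001,-0.001,0.164,0,0,0],
)

```text
time: 38.88
eef_pos: [0.4228, -0.3276, 0.0074]
tcp_rot: [-0.121, 0.993, 0.0, -0.0]
contact_force: [-0.5, 0.0, 0.9]
opening: 0.552
finger_force: 0.0
```

>>> carry_out(
  deltas=[0,0,0,0,0,0,0,0,0.001,0,0,0,0,0,0.001,0,0,0,0,0,0.001,0,0,0,0,0,0.001,0,0,0],
  grip=5,
  grip_force=60,
)

```text
time: 39.5
eef_pos: [0.4236, -0.3297, 0.0092]
tcp_rot: [-0.12, 0.993, -0.002, 0.001]
contact_force: [0.6, 1.5, 6.4]
opening: 0.216
finger_force: 61.3
```

>>> carry_out(
  deltas=[0,0,-0.01,0,0,0,0,0,-0.04,0,0,0,0,0,-0.08,0,0,0,0,0,-0.12,0,0,0,0,0,-0.12,0,0,0],
)

```text
time: 40.12
eef_pos: [0.4241, -0.3306, 0.1317]
tcp_rot: [-0.12, 0.993, -0.004, 0.003]
contact_force: [-0.6, 0.0, -0.6]
opening: 0.213
finger_force: 60.5
```

Run:
```python
from h import *
shot("top","t14");p,d,W=shot("scene","s14");s=ctrl.get_state();print(s["eef_pos"],s["tcp_rot"],s["contact_force"],s["opening"])
cv2.imwrite("pics/s14c.png",cv2.resize(p[100:250,140:340,::-1],None,fx=4,fy=4,interpolation=cv2.INTER_CUBIC))
```

```text
[ 0.42204115 -0.32832306  0.12712042] [-1.20250217e-01  9.92743560e-01 -2.87091362e-04  1.65165421e-04] [ 0.85154442 -0.3314308  -0.68092562] 0.21513622895498294
```

View pics/s14c.png

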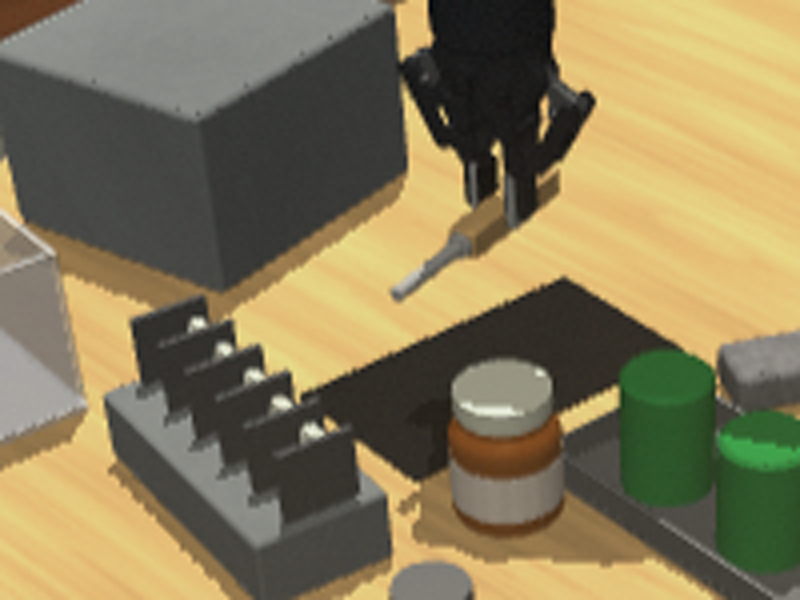

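>>> carry_out(
  deltas=[-0.006,0.001,0,0,0,0.1,-0.013,0.001,0,0,0,0.2,-0.02,0.002,0,0,0,0.31,-0.026,0.003,0,0,0,0.41,-0.026,0.003,0,0,0,0.41],
)

```text
time: 40.85
eef_pos: [0.4459, -0.3182, 0.1247]
tcp_rot: [0.083, 0.997, 0.001, -0.002]
contact_force: [0.5, -0.0, -1.1]
opening: 0.211
finger_force: 60.5
```

```bash
cat >> h.py <<'E'
def sty():
    for i in range(2): pt=shot("top","tt")
    p,d,W=shot("scene","ss"); s=ctrl.get_state(); M=R.from_quat(s["tcp_rot"]).as_matrix(); e=s["eef_pos"]
    print("tcp",e,"yaw",np.arctan2(-M[1,0],-M[0,0]))
    for n,(p,d,W) in (("top",pt),("scene",(p,d,W))):
        Q=(W-e)@M; m=(Q[...,0]<-.055)&(Q[...,0]>-.14)&(abs(Q[...,1])<.03)&(abs(Q[...,2])<.03)&(d>0)
        q=Q[m]; 
        if len(q)<5: print(n,"none"); continue
        a=np.polyfit(q[:,0],q[:,1],1); b=np.polyfit(q[:,0],q[:,2],1)
        print(n,len(q),"tip along",q[:,0].min().round(4),"lateral tool-y at -.12: %.4f slope %.3f | z at -.12 %.4f slope %.3f"%(np.polyval(a,-.12),a[0],np.polyval(b,-.12),b[0]))
E
python3 -c "
from h import *
sty()"
```

```text
tcp [ 0.4460753  -0.31886139  0.12572257] yaw -0.16763280003132738
top 57 tip along -0.1161 lateral tool-y at -.12: 0.0002 slope 0.054 | z at -.12 -0.0041 slope -0.046
scene 97 tip along -0.1163 lateral tool-y at -.12: 0.0027 slope -0.004 | z at -.12 -0.0042 slope -0.000
```

>>> carry_out(
  deltas=[0,-0.002,0.015,0,0,0,0,-0.002,0.033,0,0,0,0,-0.002,0.045,0,0,0,0,-0.002,0.05,0,0,0,0,-0.002,0.05,0,0,0],
)

```text
time: 41.62
eef_pos: [0.4462, -0.321, 0.0763]
tcp_rot: [0.084, 0.996, 0.0, -0.0]
contact_force: [0.2, -0.2, -0.4]
opening: 0.217
finger_force: 60.5
```

>>> carry_out(
  deltas=[-0.01,0,0,0,0,0,-0.02,0,0,0,0,0,-0.03,0,0,0,0,0,-0.033,0,0,0,0,0,-0.033,0,0,0,0,0],
)

```text
time: 42.25
eef_pos: [0.4792, -0.3267, 0.0768]
tcp_rot: [0.084, 0.996, 0.0, -0.0]
contact_force: [-0.6, 0.4, 0.8]
opening: 0.218
finger_force: 60.5
```

Run:
```python
from h import *
sty()
a=np.load("ss.npz")["p"];b=np.load("tt.npz")["p"]
A=cv2.resize(a[150:250,150:290,::-1],(560,400),interpolation=cv2.INTER_CUBIC);B=cv2.resize(b[195:245,395:475,::-1],(560,350)[::1],interpolation=cv2.INTER_CUBIC)
cv2.imwrite("pics/s15c.png",cv2.resize(np.vstack([A,B]),None,fx=.8,fy=.8))
```

```text
tcp [ 0.47867103 -0.32664045  0.07668446] yaw -0.16884436498922845
top 269 tip along -0.1395 lateral tool-y at -.12: 0.0006 slope 0.047 | z at -.12 0.0058 slope 0.101
scene 215 tip along -0.1399 lateral tool-y at -.12: 0.0024 slope 0.006 | z at -.12 -0.0108 slope 0.143
```

View pics/s15c.png

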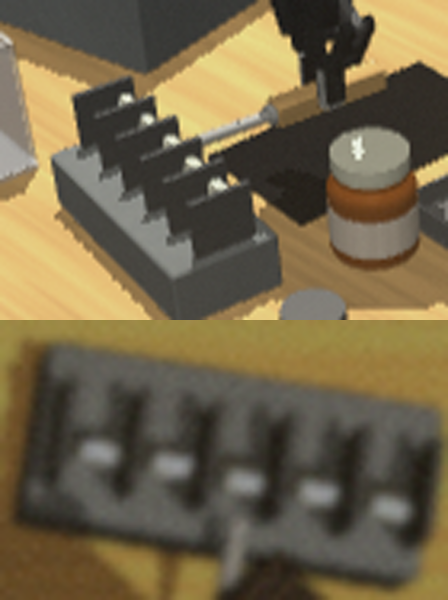

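>>> carry_out(
  deltas=[-0.008,0,0,0,0,0,-0.016,0,0,0,0,0,-0.024,0,0,0,0,0,-0.03,0,0,0,0,0,-0.033,0,0,0,0,0],
)

```text
time: 43.02
eef_pos: [0.5119, -0.3324, 0.0768]
tcp_rot: [0.084, 0.996, -0.0, -0.0]
contact_force: [-1.0, -0.0, -0.2]
opening: 0.215
finger_force: 60.6
```

>>> carry_out(
  deltas=[0,0,0,0,0,0,-0.002,0,0,0,0,0],
)

```text
time: 43.28
eef_pos: [0.5123, -0.3324, 0.0765]
tcp_rot: [0.084, 0.996, 0.0, -0.002]
contact_force: [-7.0, 1.1, 1.7]
opening: 0.218
finger_force: 60.8
```

>>> carry_out(
  deltas=[-0.001,0,0,0,0,0,-0.001,0,0,0,0,0],
)

```text
time: 43.52
eef_pos: [0.5124, -0.3323, 0.0762]
tcp_rot: [0.084, 0.996, 0.001, -0.003]
contact_force: [-7.7, 0.8, 1.5]
opening: 0.215
finger_force: 60.9
```

Run:
```python
from h import *
shot("top","t16");shot("scene","s16");print(ctrl.get_state()["contact_force"])
a=np.load("s16.npz")["p"];b=np.load("t16.npz")["p"]
A=cv2.resize(a[150:250,150:290,::-1],(560,400),interpolation=cv2.INTER_CUBIC);B=cv2.resize(b[195:245,395:475,::-1],(560,350),interpolation=cv2.INTER_CUBIC)
cv2.imwrite("pics/s16c.png",cv2.resize(np.vstack([A,B]),None,fx=.8,fy=.8))
```

```text
[-5.4801227   0.5831897   2.79924634]
```

View pics/s16c.png

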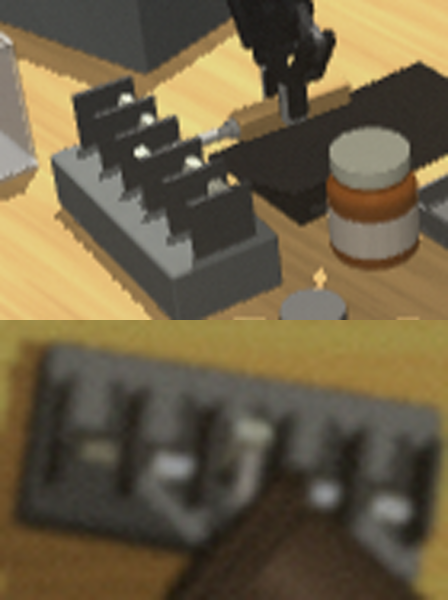

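>>> carry_out(
  deltas=[0.015,0,0,0,0,0,0.035,0,0,0,0,0,0.06,0,0,0,0,0,0.085,0,0,0,0,0,0.092,0,0,0,0,0],
)

```text
time: 44.25
eef_pos: [0.4226, -0.3169, 0.0767]
tcp_rot: [0.085, 0.996, 0.0, 0.0]
contact_force: [0.5, 0.1, -0.8]
opening: 0.216
finger_force: 60.6
```

>>> carry_out(
  deltas=[0.006,-0.01,0.01,0,0,0,0.014,-0.025,0.03,0,0,0,0.014,-0.025,0.05,0,0,0,0.014,-0.025,0.06,0,0,0,0.014,-0.025,0.065,0,0,0],
)

```text
time: 44.88
eef_pos: [0.4058, -0.3398, 0.011]
tcp_rot: [0.084, 0.996, 0.0, -0.0]
contact_force: [-0.7, -0.3, -0.8]
opening: 0.21
finger_force: 60.6
```

>>> carry_out(
  deltas=[0,0,0.001,0,0,0,0,0,0.002,0,0,0,0,0,0.003,0,0,0],
)

```text
time: 45.25
eef_pos: [0.4061, -0.34, 0.0094]
tcp_rot: [0.084, 0.996, -0.0, 0.0]
contact_force: [0.1, -0.4, -0.3]
opening: 0.213
finger_force: 60.6
```

>>> carry_out(
  deltas=[0,0,0.001,0,0,0,0,0,0.002,0,0,0,0,0,0.002,0,0,0],
)

```text
time: 45.62
eef_pos: [0.4061, -0.34, 0.0092]
tcp_rot: [0.084, 0.996, 0.0, -0.0]
contact_force: [-3.8, 4.1, 13.5]
opening: 0.217
finger_force: 62.3
```

>>> carry_out(
  deltas=[0,0,0,0,0,0,0,0,0,0,0,0,0,0,0,0,0,0],
  grip=50,
)

```text
time: 46.0
eef_pos: [0.4056, -0.3395, 0.0066]
tcp_rot: [0.084, 0.996, 0.0, -0.0]
contact_force: [0.5, -0.4, -0.5]
opening: 0.499
finger_force: 0.0
```

>>> carry_out(
  deltas=[0,0,-0.02,0,0,0,0,0,-0.06,0,0,0,0,0,-0.11,0,0,0,0,0,-0.17,0,0,0,0,0,-0.2,0,0,0],
)

```text
time: 46.62
eef_pos: [0.4067, -0.3408, 0.2108]
tcp_rot: [0.084, 0.996, -0.002, 0.002]
contact_force: [-0.3, 0.6, -0.5]
opening: 0.502
finger_force: 0.0
```

>>> carry_out(
  deltas=[0,0.05,0,0,0,0,0,0.11,0,0,0,0,0,0.17,0,0,0,0,0,0.23,0,0,0,0,0,0.28,0,0,0,0],
)

```text
time: 47.25
eef_pos: [0.4526, -0.0616, 0.2067]
tcp_rot: [0.084, 0.996, 0.0, 0.0]
contact_force: [0.4, -1.1, 0.3]
opening: 0.5
finger_force: 0.0
```

>>> carry_out(
  deltas=[0,0.06,0,0,0,0,0,0.12,0,0,0,0,0,0.18,0,0,0,0,0,0.23,0,0,0,0,0,0.26,0,0,0,0],
)

```text
time: 47.88
eef_pos: [0.4962, 0.195, 0.2064]
tcp_rot: [0.083, 0.997, 0.0, -0.0]
contact_force: [0.1, -0.4, -1.0]
opening: 0.498
finger_force: 0.0
```

Run:
```python
from h import *
for n in("top","scene"): print(*covers(n,n+"17"),sep="\n")
s=ctrl.get_state();print(s["time"],s["eef_pos"],s["contact_force"])
a=np.load("scene17.npz");p2=a["p"];W2=world("scene",a["d"])
for y in(.105,-.004,-.113):
    g=(W2[...,2]>.088)&(W2[...,2]<.1)&(abs(W2[...,0]-.68)<.03)&(abs(W2[...,1]-y)<.03)
    print("post",rect(W2[g]))
m=(abs(W2[...,0]-.66)<.01)&(abs(W2[...,1]-.2)<.02); print("pedal z",np.median(W2[m][:,2]))
z=np.load("top17.npz")["p"];p=z.astype(int);v,u=np.mgrid[0:480,0:640];hsv=cv2.cvtColor(z,cv2.COLOR_RGB2HSV)
comps((u>412)&(u<457)&(v>258)&(v<332)&(hsv[...,1]>70)&(p.max(2)>90),"top",.023)
A=cv2.resize(p2[130:400,140:500,::-1],(480,360));B=cv2.resize(z[190:345,380:490,::-1],(256,360),interpolation=cv2.INTER_CUBIC)
cv2.imwrite("pics/fin.png",np.hstack([A,B]))
```

```text
([0.8028, 0.3966, 0.1036], [798.5, 400.6], 40.1, np.float64(0.106), 143)
([0.4429, 0.0004, 0.0828], [443.5, 0.8], 28.1, np.float64(0.087), 305)
([0.438, -0.0881, 0.0822], [437.4, -87.9], 27.8, np.float64(0.087), 310)
([0.4309, -0.1757, 0.0827], [430.4, -175.9], 28.6, np.float64(0.088), 319)
([0.4321, -0.1758, 0.0824], [431.3, -178.5], 29.8, np.float64(0.085), 236)
([0.4393, -0.0871, 0.0827], [438.7, -86.8], 28.8, np.float64(0.085), 260)
([0.4442, 0.0009, 0.0828], [443.5, 0.2], 29.9, np.float64(0.085), 277)
47.975 [0.49627744 0.1950622  0.20639853] [-1.12119733  0.06092717  0.08585572]
post (array([674.6, 104.5]), array([44.6, 42.3]), 42.8)
post (array([675.4,  -3.4]), array([44.1, 43.4]), 13.6)
post (array([ 677.6, -112.9]), array([45.6, 41.9]), 12.2)
pedal z 0.050166688800092785
266 (array([ 404.1, -339.6]), array([ 20.7, 100.9]), 80.7) mean [ 403.8 -339.7]
62 (array([ 369.6, -405.1]), array([ 5.5, 99.8]), 89.2) mean [ 359.1 -406.5]
```

View pics/fin.png

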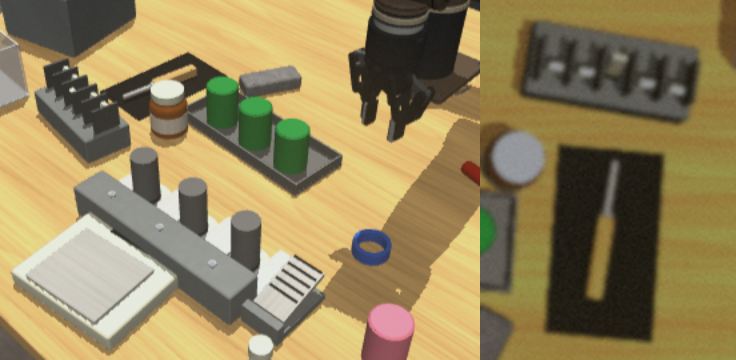

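All three loggers stand bare in their bays and all three covers are in the tray. The stylus is on the mat, the middle rocker is over, and the pedal is back up.

```bash
python3 -c "
from plant import ctrl
print(ctrl.sign_off())"
```

```text
the job is handed in; nothing more can be done
None
```

The job is handed in at about 48 s. The last pictures show the three loggers bare and home in the bays, the covers closed top up in the tray, the pedal pressed and back up, only the middle rocker on, and the stylus on the mat. The sign-off returned no verdict.

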